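# Set the stop clip and hold a wax block in the sawing guide

## Robot

A 6-joint arm with a two-finger parallel gripper is mounted at the origin on a cart in front of the work surface, level with it; the furniture and walls round the work are solid. World frame = base frame: x ahead of the robot, y to its left, z up, the work surface at z = 0. Lengths are in m, angles in degrees, forces in N, time in s.
With the tool pointing down it reaches from about 0.3 to 0.85 m from the base axis. Payload 5.4 kg.
Tool frame: the origin (TCP) lies between the finger pads; the fingertips stand ahead of it and the grasp point (between the pads) lies 2 mm behind it (tips_ahead is the x of the fingertips in the tool frame, in m); x points along the fingers, y is the direction in which the jaws open and shut, and the axes are right-handed (so a half turn about x gives the same grasp; the last joint's range is limited). The gripper opens to 85 mm and grips with 20 to 120 N. Pads are 22 mm wide; open, the fingers measure 114 mm over their backs; the gripper's body (76 mm by 85 mm) begins 54 mm behind the grasp point. The pads swing forward as they close: fully open they stand 13 mm farther back than shut.
Start: joints at [-82.111, 9.076, 91.501, -0, 79.423, -12.038], TCP at [0.196, -0.541, 0.248] pointing down, gripper open.
Joint ranges: [-166.64, 166.64], [-54.1, 131.32], [10.49, 154.53], [-73.88, 253.88], [9.74, 151.15], [-171.62, 171.62]. Speed limits (degrees/s): [147.25, 147.25, 180, 180, 180, 180].

## Interface

Orientations are given as [roll, pitch, yaw] about the fixed x, y, z axes, in that order (R = Rz(yaw) Ry(pitch) Rx(roll)).
In Python, from bench import * gives the robot as it stands. The module is installed in compiled form; this text tells all that it offers.
- The arm moves only by the tool servo_tool, never from a script. Its argument "commands" is a list of rows, each a list of 3 entries, a list of its own where there are three numbers: the shift along the world's x, y, z normalised to -1 to 1, where 1 is 0.08 m, then the turn, a rotation vector about the world's x, y, z normalised to -1 to 1, where 1 is pi rad, then the closure, from -1 (fully open) to 1 (shut). A call has 1 to 12 rows; each row is the pose to reach, as a shift and turn from the pose measured when the call began, turning the shorter way round; what a row does not reach only later rows make up. A row lasts 1/8 s, in which the tool goes at most 62.5 mm and 10.7 degrees, less where a joint would pass 70% of its speed; a pose out of reach is approached as far as the arm can. A call with a number of a shift or a turn outside -1 to 1 is refused whole. A call with a gripper value outside its range is refused whole. The fingers move at their own pace and stop on an object; the grip force is fixed at half the most. Time passes only in rows, so rows that repeat a pose let the fingers close. It gives the time, the measured TCP pose, the force and the opening at its end, in the units of the state.
- get_obs(): the state, without advancing time (a new reading comes with each control period).
- capture(name): name is "scene" or "top"; returns (picture, depth): 480x640x3 uint8, red, green, blue; 480x640 float32, m along the optical axis (not along the pixel's ray), 0 where there is no reading.
- camera_info(name): a dict with "fx", "fy", "cx", "cy" (pixels), "distortion" ([k1, k2, p1, p2, k3] as OpenCV has them; the pictures are not rectified), "R" (3x3) and "t" (3): a world point X has camera coordinates R X + t. Camera axes: x right, y down, z forward; pixel columns grow to the right and rows downward; lengths in m; the calibration is good to about 2 mm. A picture is of the moment at which its call begins. camera_info takes no time and is no camera call.
- job_done(): hands the job in, once; it reports no verdict.
The state is a dict: "t": time; "qpos": joint angles; "joint_velocities": joint speeds; "tau": joint torques, N m; "ee_pos": TCP position; "ee_rot": TCP orientation; "contact_force": force on the tool from outside, world axes, zero at the start; "torque": the same for the moment, N m; "finger_gap": opening from 0.0 (shut) to 1.0 (fully open).
Only numpy, scipy, OpenCV 4.12 (cv2) and the standard library are available. Lean on these libraries where they do the work, as an engineer would, in place of code of your own. Each camera call takes 0.05 s, during which the arm holds its last target.

## Task

Get the block of green carving wax ready for the saw: squeeze the spring stop clip off the rim of the tool tray and clip it over the top of the sawing guide's fence, so that its side towards the saw slot lies on the red line and the clip stays on the left of the line. Then stand the wax block on the guide's plate and press it into the corner, long side flat against the fence and one end against the clip, and finish while still holding it there against both, without shifting the clip off the line. Do not upset the spirit lamp.

Things in the scene. Friction and masses are not known exactly. Their poses are not given: they have to be found in the camera images.
- guide: Sawing guide, fixed to the bench: a pale aluminium plate 90 (x) x 160 (y) x 10 mm high; origin at the centre of its underside, z up. Its y axis runs along the fence (+y is the robot's left), +x away from the robot.
- fence: Steel fence of the guide: a straight upright wall along the guide's y, from y = -75 to +75 mm, 5 mm thick (guide x = 19.5 to 24.5 mm) and 24 mm high above the plate (top 34 mm above the guide's underside). The block goes in front of it (-x side); behind it the plate is free, but for a small bracket at each end. Origin: 10 mm above the guide's origin, same axes.
- slot_foot (a point): Foot of the fence's front face at the 2 mm saw slot, on the top of the plate (guide x = 19.5, y = -30, z = 10 mm); axes as the guide.
- line_top (a point): Red line painted across the fence, 52 to 68 mm to the left (+y) of the saw slot: this point is on the line, in the middle of the fence's flat top (guide x = 22, z = 34 mm); axes as the guide.
- tray: Black tool tray, fixed, 318 (x) x 94 (y) x 38 mm high, origin at the centre of its underside. It lies with its x towards the robot, and a cross wall at x = 55 mm. The clip sits on the long wall at y = 40 to 45.5 mm (5.3 mm thick, 38 mm high) in the shorter, nearer part; the wax block stands in the longer part on the 4.5 mm floor.
- clip: Aluminium spring stop clip, 60 g, 22 mm wide, about 64 mm high: two like halves on a hinge, jaws down, black-gripped tails up. Origin level with the jaw tips, 24 mm below the hinge; z up when on an edge, x across that edge, y along it (the hinge). The frame is that of one half: it leans up to 0.25 rad about y while squeezed. Half a turn about z makes no odds.
- clip_hinge (a point): Middle of the clip's hinge axis, 11 mm from either side of the clip along its y. Pushed right down on an edge it is 6 mm above the edge's top; when let go, the opening fingers draw it up some 4 mm, which does no harm. The tails rise 40 mm above it, splayed to 39 mm over their outsides at 32 mm above (a good height to squeeze); fully squeezed they stand parallel, 24 mm over their outsides.
- clip_jaw (a joint): Opening of the clip, rad: about 0 closed on an edge (tray rim, fence), 0.5 fully squeezed (jaws 17 mm apart at the tips, 8 mm at the top). The jaws, each 9 mm thick, reach 18 mm down both sides of the edge; on the fence the front one is the block's end stop. Squeezing takes 8 to 13 N; the clip stays put if pushed along the edge with up to about 10 N.
- wax_block: Block of dark green carving wax, about 0.11 kg, 30 (x) x 80 (y) x 46 mm high, standing in the tray; origin at the centre of its underside, y along its length, z up. Either long side may go to the fence. It stands 22 mm higher than the fence, so that its upper part can be held across its 30 mm width above the fence.
- block_center (a point): Centre of the wax block, 23 mm above its underside.
- lamp: Spirit lamp, glass with a brass cap, 69 mm across, 78 mm high, loose; origin at the centre of its underside. Leave it standing.

How it is judged (in metres and radians):
On the way, in this order (a step that is already met when the one before it is completed fails the run):
1. the clip is squeezed open and lifted clear of the tray (value of joint clip_jaw above 0.2 rad and height (world z) of clip_hinge above 0.075 m and contact force between the fingers and clip above 1 N), for 0.1 s.
2. the clip is let go and sits closed on the fence with its side on the red line (y of clip_hinge in the frame of line_top between 0.006 and 0.016 m and x of clip_hinge in the frame of line_top between -0.004 and 0.004 m and z of clip_hinge in the frame of line_top between 0.002 and 0.016 m and value of joint clip_jaw below 0.12 rad and angle between the x axis of clip and the x axis of guide, either way round below 0.1 rad and contact force between clip and fence above 2 N and contact force between the fingers and clip below 0.1 N), for 0.3 s.
At the end, for the whole second after the job is handed in: Clip released, square on the fence, jaws at least 8 mm down it, its side within 5 mm of the red line; block upright within 5 mm of the plate and square (0.06 rad), pressing on the fence with over 0.8 N and end-on on the clip with over 0.5 N, still held by the fingers (over 1 N) (all of step 2 and contact force between wax_block and fence above 0.8 N and contact force between wax_block and clip above 0.5 N and contact force between the fingers and wax_block above 1 N and angle between the y axis of wax_block and the y axis of guide, either way round below 0.06 rad and angle between wax_block's own z axis and vertical below 0.06 rad and y of block_center in the frame of line_top between -0.048 and -0.032 m and z of block_center in the frame of slot_foot between 0.019 and 0.028 m); the arm keeps its last pose, push and grip.
It fails at once if the spirit lamp is tipped (over 0.3 rad) or shoved (over 30 mm) (angle between lamp's own z axis and vertical above 0.3 rad or distance of lamp from where it was at the start of the episode above 0.03 m).
It also fails if it takes over 72 s, if anything falls off the work surface, if the arm or the gripper's body presses on something with over 40 N, if the wrist force passes 120 N, or if a joint passes its speed limit or range.

## Working session

There is one attempt and no reset: what is moved stays moved. The work goes in short steps, Python scripts to look and compute and a tool call to move; the robot and the scene stay as the last step left them, time stands still between calls to the robot, and variables do not carry over. Pictures are saved under pics/ and viewed, and the job is handed in when it is done.

Besides the shell and the picture viewer there is one more tool, called after "Emit:" as name(argument=value, ...), one argument or row to a line, values as JSON. servo_tool: Moves the arm, as the interface text tells. Scaled input: -1 to 1 covers 0.08 m each way for a shift and pi rad each way for a turn. Its arguments: {"type":"object","properties":{"commands":{"type":"array","items":{"type":"array"}}},"required":["commands"]}

```bash
ls; mkdir -p pics; python3 - <<'E'
from bench import *
import cv2,numpy as np
print(get_obs())
for n in("scene","top"):
    p,d=capture(n); cv2.imwrite(f"pics/{n}0.png",p[:,:,::-1]); np.savez(f"{n}0.npz",p=p,d=d); print(n,camera_info(n))
E
```

```text
pics
{'t': 0.0, 'qpos': array([-8.21089521e+01,  9.11192099e+00,  9.15732622e+01,  3.64282595e-04,
        7.94238674e+01, -1.20370544e+01]), 'joint_velocities': array([-0.01410086, -0.02190816,  0.02270845,  0.00552446, -0.00323335,
        0.11904268]), 'tau': array([-1.26632494e-03, -3.95999372e+01, -3.31431699e+01, -3.86348493e-04,
        8.36009713e-03, -5.37207058e-06]), 'ee_pos': array([ 0.1958915 , -0.53998767,  0.24731451]), 'ee_rot': array([-102.2251313 ,   89.89094887,   97.70290373]), 'contact_force': array([ 0.11625008,  0.38627961, -1.0944103 ]), 'torque': array([ 0.04106331, -0.0534808 ,  0.03423511]), 'finger_gap': 1.001058017473951}
scene {'fx': 463.7820254037933, 'fy': 463.7820254037933, 'cx': 311.964254303299, 'cy': 239.6211190503906, 'distortion': array([-0.07411136,  0.        ,  0.        ,  0.        ,  0.        ]), 'R': array([[-0.6416512 , -0.76688154,  0.01328329],
       [-0.42306039,  0.33942344, -0.84012597],
       [ 0.63976843, -0.54468747, -0.54222866]]), 't': array([0.54246512, 0.21783663, 0.69351195])}
top {'fx': 569.4233508049313, 'fy': 569.4233508049313, 'cx': 321.1999755368173, 'cy': 240.21450726125155, 'distortion': array([-0.13061887,  0.        ,  0.        ,  0.        ,  0.        ]), 'R': array([[ 0.00849979, -0.9998485 ,  0.01518954],
       [-0.9964488 , -0.00974146, -0.08363553],
       [ 0.08377083, -0.01442472, -0.99638064]]), 't': array([0.19480892, 0.60054759, 1.07351591])}
```

View pics/scene0.png

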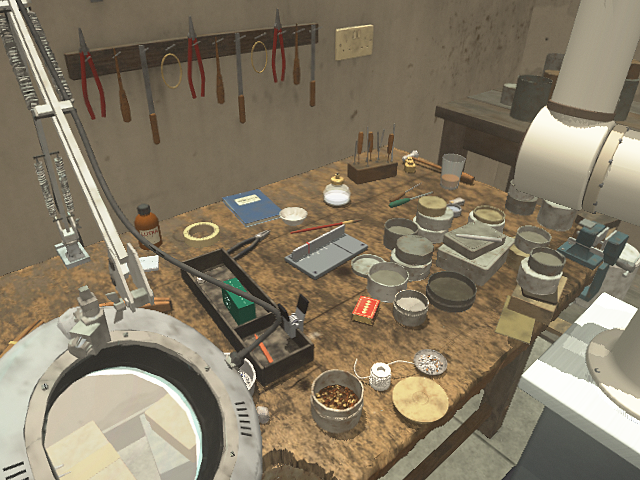

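View pics/top0.png

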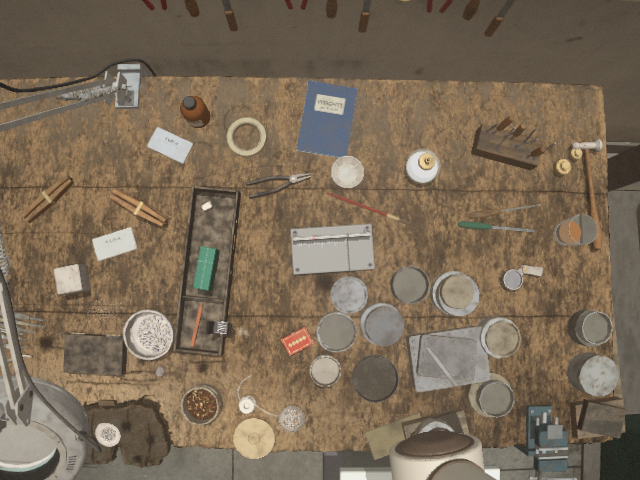

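```bash
cat > h.py <<'E'
import numpy as np,cv2
from bench import *
def ray(n,u,v):
    c=camera_info(n);K=np.array([[c['fx'],0,c['cx']],[0,c['fy'],c['cy']],[0,0,1]])
    q=cv2.undistortPoints(np.array([[[u,v]]],float),K,c['distortion'])[0,0]
    R=np.array(c['R']);return -R.T@c['t'],R.T@np.array([q[0],q[1],1.])
def onz(n,u,v,z):
    o,d=ray(n,u,v);return o+d*(z-o[2])/d[2]
def tri(u1,v1,u2,v2):
    o1,d1=ray('top',u1,v1);o2,d2=ray('scene',u2,v2)
    A=np.stack([d1,-d2],1);s=np.linalg.lstsq(A,o2-o1,rcond=None)[0]
    a=o1+d1*s[0];b=o2+d2*s[1];return (a+b)/2,np.linalg.norm(a-b)
def dep(n,D,u,v):
    o,d=ray(n,u,v);return o+d*float(D[int(v),int(u)])
def proj(n,X):
    c=camera_info(n);K=np.array([[c['fx'],0,c['cx']],[0,c['fy'],c['cy']],[0,0,1]])
    return cv2.projectPoints(np.array([X],float),cv2.Rodrigues(np.array(c['R']))[0],np.array(c['t']),K,c['distortion'])[0][0,0]
def crop(n,p,name,x0,y0,x1,y1,s):
    cv2.imwrite(name,cv2.resize(p[y0:y1,x0:x1,::-1],None,fx=s,fy=s,interpolation=cv2.INTER_CUBIC))
E
python3 - <<'E'
from h import *
p=np.load('top0.npz')['p'];crop('top',p,'pics/t1.png',170,180,270,360,3.3);crop('top',p,'pics/t2.png',280,215,385,285,7)
p=np.load('scene0.npz')['p'];crop('s',p,'pics/s1.png',175,240,325,390,4);crop('s',p,'pics/s2.png',280,220,375,285,8)
E
```

```text
(no output)
```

View pics/t1.png

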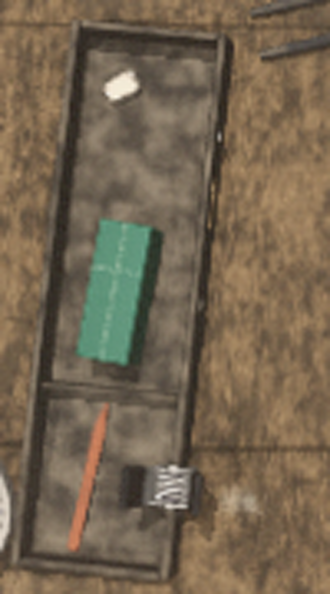

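View pics/t2.png

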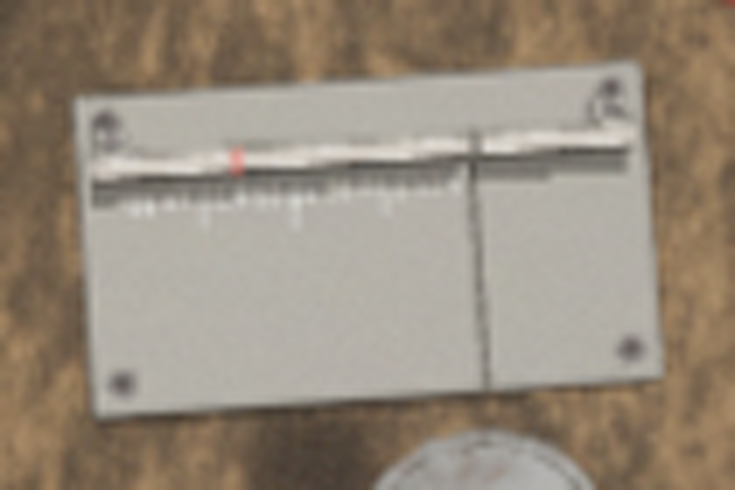

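View pics/s1.png

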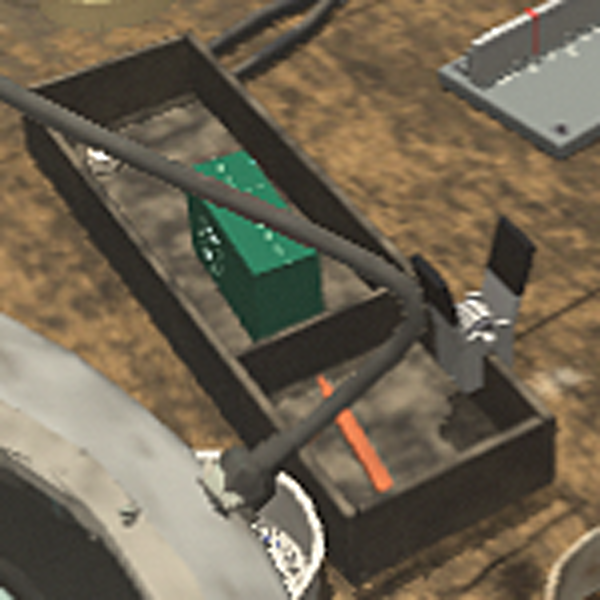

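View pics/s2.png

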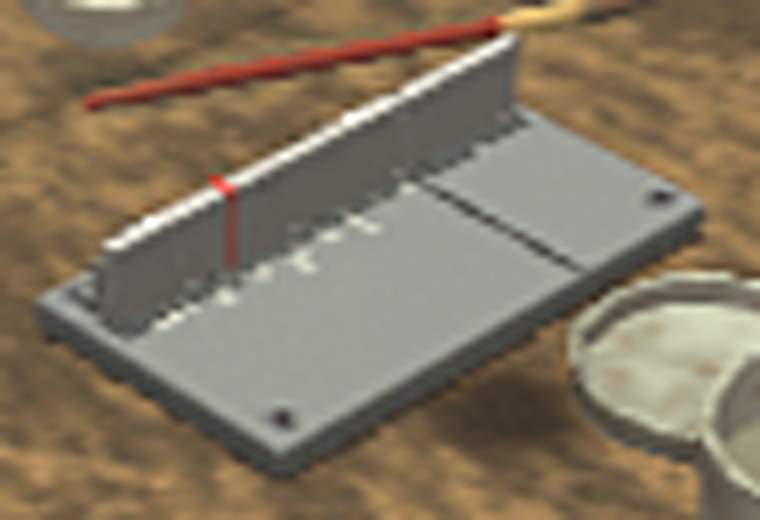

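```bash
python3 - <<'E'
from h import *
np.set_printoptions(precision=4,suppress=True)
def T2(x,y):return (x+.5)/7-.5+280,(y+.5)/7-.5+215
def T1(x,y):return (x+.5)/3.3-.5+170,(y+.5)/3.3-.5+180
def S1(x,y):return (x+.5)/4-.5+175,(y+.5)/4-.5+240
def S2(x,y):return (x+.5)/8-.5+280,(y+.5)/8-.5+220
P=[onz('top',*T2(*c),.010) for c in[(78,98),(640,65),(662,378),(97,418)]]
for a in P:print('plate',a)
for i in range(4):print(np.linalg.norm(P[i]-P[(i+1)%4]))
c=sum(P)/4;print('c',c)
d=P[0]-P[1]+P[3]-P[2];print('yaw guide y axis',np.degrees(np.arctan2(-d[0],d[1])))
print('line top',onz('top',*T2(237,160),.034),'scene',onz('scene',*S2(223,185),.034),tri(*T2(237,160),*S2(223,185)))
print('slot foot', onz('scene',*S2(415,180),.010),onz('top',*T2(475,160),.01))
print('fence ends scene top',onz('scene',*S2(110,246),.034),onz('scene',*S2(517,38),.034))
print('fence ends top',onz('top',*T2(92,167),.034),onz('top',*T2(630,138),.034))
Tr=[onz('top',*T1(*c),.038) for c in[(75,24),(230,38),(170,578),(15,564)]]
for a in Tr:print('tray',a)
for i in range(4):print(np.linalg.norm(Tr[i]-Tr[(i+1)%4]))
# block top mask
p=np.load('top0.npz')['p'];h=cv2.cvtColor(p,cv2.COLOR_RGB2HSV)
for n in('top','scene'):
  z=np.load(n+'0.npz');h=cv2.cvtColor(z['p'],cv2.COLOR_RGB2HSV)
  m=((h[...,0]>70)&(h[...,0]<90)&(h[...,1]>110)).astype(np.uint8)
  k,l,s,cc=cv2.connectedComponentsWithStats(m);i=1+s[1:,4].argmax();print(n,s[i],cc[i],h[l==i].mean(0))
B=[onz('top',*T1(*c),.0505) for c in[(104,220),(154,226),(131,363),(79,354)]]
for a in B:print('block',a)
for i in range(4):print(np.linalg.norm(B[i]-B[(i+1)%4]))
print('c',sum(B)/4)
D=np.load('top0.npz')['d']
for u,v in[T1(125,290),T1(170,490),T1(130,487),T1(150,487),T1(195,485),T1(215,130),T2(237,160),T2(300,300)]:
  print(u,v,dep('top',D,u+.5,v+.5))
E
```

```text
plate [0.6221 0.2598 0.01  ]
plate [0.633  0.1027 0.01  ]
plate [0.5455 0.0965 0.01  ]
plate [0.533  0.2534 0.01  ]
0.15749519203888343
0.08779306122359588
0.1574783278952913
0.08937074168427746
c [0.5834 0.1781 0.01  ]
yaw guide y axis 4.252597823871393
line top [0.6031 0.2153 0.034 ] scene [0.6045 0.2142 0.034 ] (array([0.603 , 0.2154, 0.0352]), np.float64(0.00012185333169513716))
slot foot [0.6024 0.1492 0.01  ] [0.6059 0.1489 0.01  ]
fence ends scene top [0.6007 0.2537 0.034 ] [0.6108 0.1055 0.034 ]
fence ends top [0.6008 0.2548 0.034 ] [0.6102 0.1079 0.034 ]
tray [0.6981 0.4494 0.038 ]
tray [0.6904 0.3583 0.038 ]
tray [0.3792 0.387  0.038 ]
tray [0.3856 0.4766 0.038 ]
0.09141233422626631
0.31252293592397645
0.08978252535478633
0.3136963339041068Traceback (most recent call last):
  File "<stdin>", line 24, in <module>
ValueError: attempt to get argmax of an empty sequence
```

```bash
python3 - <<'E'
from h import *
np.set_printoptions(precision=4,suppress=True)
def T1(x,y):return (x+.5)/3.3-.5+170,(y+.5)/3.3-.5+180
def S1(x,y):return (x+.5)/4-.5+175,(y+.5)/4-.5+240
def T2(x,y):return (x+.5)/7-.5+280,(y+.5)/7-.5+215
z=np.load('top0.npz');print(z['p'][268,206],z['p'][238,314])
for n,hw in(('top',(230,300,180,225)),('scene',(275,330,215,260))):
  z=np.load(n+'0.npz');p=z['p'].astype(int);m=np.zeros(p.shape[:2],np.uint8)
  a=hw;m[a[0]:a[1],a[2]:a[3]]=((p[...,1]>p[...,0]+30)&(p[...,1]>(85 if n=='top' else 0)))[a[0]:a[1],a[2]:a[3]]
  k,l,s,cc=cv2.connectedComponentsWithStats(m);i=1+s[1:,4].argmax();print(n,s[i],cc[i])
  if n=='top':
    pts=np.argwhere(l==i)[:,::-1].astype(np.float32);r=cv2.minAreaRect(pts);b=cv2.boxPoints(r);print(r)
    Q=[onz('top',*c,.0505) for c in b];print(Q,onz('top',*cc[i],.0505))
B=[onz('top',*T1(*c),.0505) for c in[(104,220),(154,226),(131,363),(79,354)]]
for a in B:print('block',a)
for i in range(4):print(np.linalg.norm(B[i]-B[(i+1)%4]))
print('c',sum(B)/4)
D=np.load('top0.npz')['d']
for u,v in[T1(125,290),T1(170,490),T1(130,487),T1(150,487),T1(195,485),T1(215,130),T2(237,160),T2(300,300)]:
  print(u,v,dep('top',D,u+.5,v+.5))
# lamp
print('lamp',onz('top',423,167,.078))
# clip crop
p=z=np.load('top0.npz')['p'];crop('t',p,'pics/t3.png',195,305,245,350,14)
p=np.load('scene0.npz')['p'];crop('s',p,'pics/s3.png',270,285,320,345,10)
E
```

```text
[ 99 151 127] [212 161 152]
top [193 246  23  45 662] [204.1586 267.9184]
((204.0962371826172, 267.98681640625), (15.91024398803711, 42.20207595825195), 10.619654655456543)
[array([0.5056, 0.4414, 0.0505]), array([0.5837, 0.4285, 0.0505]), array([0.5785, 0.3987, 0.0505]), array([0.5005, 0.4117, 0.0505])] [0.5422 0.4199 0.0505]
scene [225 290  29  19 210] [238.8667 300.0667]
block [0.5827 0.4266 0.0505]
block [0.5796 0.3978 0.0505]
block [0.5016 0.4093 0.0505]
block [0.5063 0.4391 0.0505]
0.028977842378377288
0.07886166174393079
0.030248439049956204
0.0774748348949553
c [0.5426 0.4182 0.0505]
207.53030303030303 267.530303030303 [0.542  0.4125 0.0509]
221.16666666666669 328.1363636363636 [0.4295 0.3844 0.0527]
209.04545454545456 327.22727272727275 [0.4327 0.4024 0.0795]
215.10606060606062 327.22727272727275 [0.4309 0.3961 0.051 ]
228.74242424242425 326.6212121212121 [0.4346 0.3659 0.0833]
234.8030303030303 219.04545454545456 [0.6357 0.3651 0.0362]
313.42857142857144 237.42857142857142 [0.6022 0.2144 0.0332]
322.42857142857144 257.42857142857144 [0.5654 0.1964 0.0087]
lamp [0.7333 0.012  0.078 ]
```

View pics/t3.png

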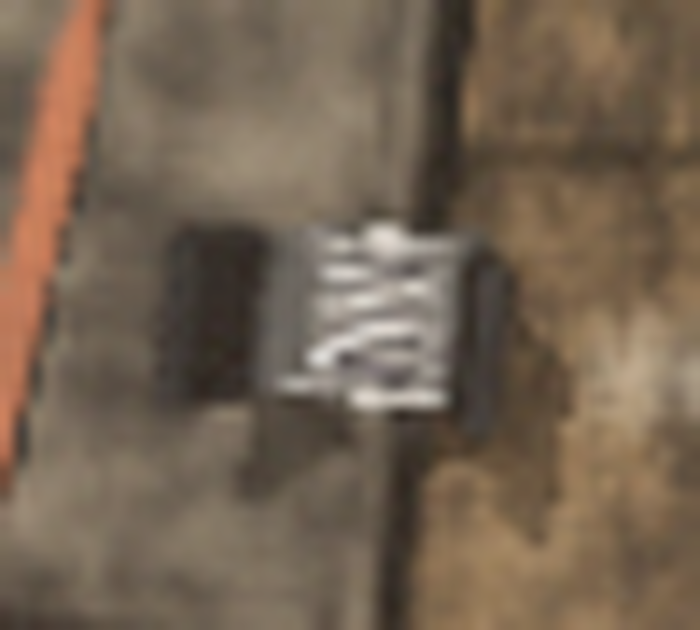

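View pics/s3.png

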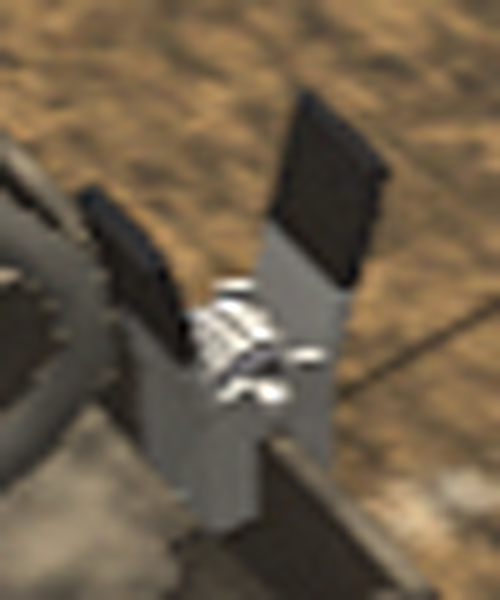

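```bash
python3 - <<'E'
import bench
print([a for a in dir(bench) if a[0]!='_'])
from h import *
np.set_printoptions(precision=4,suppress=True)
for k in('tips_ahead',):
    print(getattr(bench,k,None))
from scipy.spatial.transform import Rotation as R
print(R.from_euler('xyz',get_obs()['ee_rot'],degrees=True).as_matrix())
def T1(x,y):return (x+.5)/3.3-.5+170,(y+.5)/3.3-.5+180
print('clip',onz('top',222.25,327.1,.046), 'scene spring', tri(222.25,327.1,270+25.5,285+34.5))
print('wall outer pts',onz('top',*T1(230,38),.038),onz('top',*T1(170,578),.038))
# tall things
D=np.load('top0.npz')['d']
c=camera_info('top');K=np.array([[c['fx'],0,c['cx']],[0,c['fy'],c['cy']],[0,0,1]])
uv=np.stack(np.meshgrid(np.arange(640.),np.arange(480.)),-1).reshape(-1,1,2)
q=cv2.undistortPoints(uv,K,c['distortion'])[:,0];P=(np.c_[q,np.ones(len(q))]*D.reshape(-1,1)-c['t'])@np.array(c['R'])
z=P[:,2].reshape(480,640);np.save('z.npy',z)
m=((P[:,2]>.09)&(D.ravel()>0)&(P[:,0]<.85)&(P[:,0]>.2))
k,l,s,cc=cv2.connectedComponentsWithStats(m.reshape(480,640).astype(np.uint8))
for i in range(1,k):
  if s[i,4]>15:
    w=P[(l==i).ravel()];print(s[i],w.min(0),w.max(0))
E
```

```text
['IKError', 'camera_info', 'capture', 'get_obs', 'job_done', 'tips_ahead']
0.017
[[-0.0002  0.3408 -0.9401]
 [ 0.0017 -0.9401 -0.3408]
 [-1.     -0.0017 -0.0004]]
clip [0.4319 0.3845 0.046 ] scene spring (array([0.431 , 0.3834, 0.0462]), np.float64(0.002672963681039189))
wall outer pts [0.6904 0.3583 0.038 ] [0.3792 0.387  0.038 ]
[   0   78  113   54 2020] [0.6977 0.5779 0.1202] [0.85   0.626  0.4602]
[183 101  13   8  80] [0.8371 0.4388 0.0902] [0.85   0.4615 0.1003]
[499 116  15  14 111] [ 0.8064 -0.147   0.0904] [ 0.8226 -0.1313  0.1326]
[503 123  23  18 120] [ 0.7844 -0.1703  0.0903] [ 0.8091 -0.1367  0.1525]
[529 129   7   7  18] [ 0.7956 -0.1938  0.0916] [ 0.7999 -0.1854  0.1273]
[525 138  13   6  28] [ 0.7742 -0.1878  0.0947] [ 0.7811 -0.1801  0.1429]
[532 142  24  14 116] [ 0.7549 -0.2165  0.09  ] [ 0.7693 -0.1948  0.1549]
[   0  226  102  249 9155] [0.2    0.5339 0.1691] [0.5771 0.7288 0.4475]
[ 389  428  108   52 4221] [ 0.2334 -0.029   0.0902] [0.2999 0.1049 0.447 ]
```

```bash
python3 - <<'E'
from h import *
D=np.load('top0.npz')['d'];z=np.load('z.npy')
for v in range(226,475,20):
  for u in range(110,0,-1):
    if z[v,u]>.1 and D[v,u]>0: print(v,u,dep('top',D,u,v).round(3));break
E
```

```text
246 3 [0.553 0.602 0.437]
266 7 [0.529 0.603 0.422]
286 6 [0.503 0.61  0.409]
306 12 [0.477 0.61  0.394]
326 15 [0.45  0.614 0.375]
346 19 [0.422 0.615 0.362]
366 25 [0.392 0.617 0.34 ]
386 59 [0.344 0.621 0.219]
406 83 [0.307 0.593 0.187]
426 89 [0.27  0.589 0.171]
446 99 [0.261 0.54  0.253]
466 82 [0.206 0.596 0.184]
```

Emit:
servo_tool(
  commands=[
    [[0.7,0.9,0],[0,0,0.06],-1],
    [[0.7,0.9,0],[0,0,0.07],-1],
    [[0.7,0.9,0],[0,0,0.07],-1],
  ],
)

```text
t: 0.48
ee_pos: [0.2529, -0.4665, 0.247]
ee_rot: [-106.1, 89.8, 106.6]
contact_force: [-0.2, -0.4, 0.0]
finger_gap: 1.001
```

Emit:
servo_tool(
  commands=[
    [[0.5,0.5,0],[0,0,0.05],-1],
    [[0.7,1,0],[0,0,0.09],-1],
    [[0.7,1,0],[0,0,0.09],-1],
  ],
)

```text
t: 0.85
ee_pos: [0.3093, -0.3853, 0.2467]
ee_rot: [-105.9, 89.8, 123.1]
contact_force: [-0.3, -0.4, -0.5]
finger_gap: 0.999
```

Emit:
servo_tool(
  commands=[
    [[0.5,0.5,0],[0,0,0.05],-1],
    [[0.6,1,0],[0,0,0.09],-1],
    [[0.6,1,0],[0,0,0.09],-1],
  ],
)

```text
t: 1.23
ee_pos: [0.3574, -0.305, 0.2466]
ee_rot: [-100.9, 89.8, 144.3]
contact_force: [0.1, 0.1, -0.3]
finger_gap: 1.0
```

Emit:
servo_tool(
  commands=[
    [[0.2,0.5,0],[0,0,0.05],-1],
    [[0.5,1,0],[0,0,0.09],-1],
    [[0.5,1,0],[0,0,0.09],-1],
  ],
)

```text
t: 1.6
ee_pos: [0.3981, -0.225, 0.2467]
ee_rot: [-91.0, 89.8, 170.5]
contact_force: [-0.5, 0.1, -0.8]
finger_gap: 1.003
```

Emit:
servo_tool(
  commands=[
    [[0.2,0.5,0],[0,0,0.05],-1],
    [[0.3,1,0],[0,0,0.09],-1],
    [[0.3,1,0],[0,0,0.09],-1],
  ],
)

```text
t: 1.98
ee_pos: [0.4222, -0.1455, 0.2467]
ee_rot: [-79.3, 89.8, -161.7]
contact_force: [0.1, -0.5, -0.3]
finger_gap: 0.999
```

Emit:
servo_tool(
  commands=[
    [[0,0.5,0],[0,0,0.05],-1],
    [[0.1,1,0],[0,0,0.09],-1],
    [[0.1,1,0],[0,0,0.09],-1],
  ],
)

```text
t: 2.35
ee_pos: [0.4306, -0.0662, 0.2468]
ee_rot: [-65.5, 89.8, -131.8]
contact_force: [0.2, 0.7, 0.2]
finger_gap: 1.001
```

Emit:
servo_tool(
  commands=[
    [[0,0.5,0],[0,0,0.05],-1],
    [[0,1,0],[0,0,0.09],-1],
    [[0,1,0],[0,0,0.09],-1],
  ],
)

```text
t: 2.72
ee_pos: [0.431, 0.0131, 0.2469]
ee_rot: [-58.8, 89.7, -108.9]
contact_force: [0.1, -0.8, 0.3]
finger_gap: 1.001
```

Emit:
servo_tool(
  commands=[
    [[0,0.5,0],[0,0,0.05],-1],
    [[0,1,0],[0,0,0.09],-1],
    [[0,1,0],[0,0,0.09],-1],
  ],
)

```text
t: 3.1
ee_pos: [0.4317, 0.0923, 0.2469]
ee_rot: [-55.3, 89.7, -89.4]
contact_force: [0.4, -0.2, 0.6]
finger_gap: 1.001
```

Emit:
servo_tool(
  commands=[
    [[0,0.5,0],[0,0,0.05],-1],
    [[0,1,0],[0,0,0.09],-1],
    [[0,1,0],[0,0,0.09],-1],
  ],
)

```text
t: 3.48
ee_pos: [0.4326, 0.1715, 0.2469]
ee_rot: [-56.2, 89.6, -74.2]
contact_force: [0.4, -0.0, -0.1]
finger_gap: 1.002
```

```bash
cat > go.py <<'E'
from h import *
import sys
from scipy.spatial.transform import Rotation as R
def need(x,y,z,yang):
    o=get_obs();M=R.from_euler('xyz',o['ee_rot'],degrees=True)
    a=np.radians(yang);yv=np.array([np.cos(a),np.sin(a),0]);xv=np.array([0,0,-1.]);T=R.from_matrix(np.stack([xv,yv,np.cross(xv,yv)],1))
    yy=M.as_matrix()[:,1]
    print('pos',o['ee_pos'].round(4),'yang',np.degrees(np.arctan2(yy[1],yy[0])).round(2),'shift',((np.array([x,y,z])-o['ee_pos'])/.08).round(3),'turn',((T*M.inv()).as_rotvec()/np.pi).round(4),'F',o['contact_force'].round(1),'gap',round(o['finger_gap'],3),'t',round(o['t'],2))
if __name__=='__main__': need(*map(float,sys.argv[1:]))
E
python3 go.py .4315 .3845 .14 84.75
```

```text
pos [0.4326 0.1715 0.2469] yang 71.99 shift [-0.013  2.663 -1.336] turn [0.0018 0.0007 0.0709] F [ 0.4 -0.  -0.1] gap 1.002 t 3.48
```

Emit:
servo_tool(
  commands=[
    [[0,0.5,0],[0,0,0.03],-1],
    [[0,1,0],[0,0,0.05],-1],
    [[0,1,0],[0.002,0.001,0.071],-1],
  ],
)

```text
t: 3.85
ee_pos: [0.4337, 0.2507, 0.2467]
ee_rot: [-150.4, 90.0, -155.7]
contact_force: [0.5, -0.1, -0.4]
finger_gap: 0.996
```

Emit:
servo_tool(
  commands=[
    [[0,0.5,0],[0,0,0],-1],
    [[0,1,-0.3],[0,0,0],-1],
    [[0,1,-0.6],[0,0,0],-1],
    [[0,1,-0.6],[0,0,0],-1],
  ],
)

```text
t: 4.35
ee_pos: [0.4339, 0.328, 0.1965]
ee_rot: [-137.6, 89.7, -143.1]
contact_force: [-1.1, -0.2, 0.5]
finger_gap: 1.002
```

```bash
python3 go.py .4315 .3845 .14 84.75
```

```text
pos [0.4339 0.328  0.1965] yang 84.45 shift [-0.03   0.707 -0.707] turn [ 0.0011 -0.0014  0.0017] F [-1.1 -0.2  0.5] gap 1.002 t 4.35
```

Emit:
servo_tool(
  commands=[
    [[-0.03,0.4,-0.4],[0,0,0],-1],
    [[-0.03,0.71,-0.7],[0.001,-0.001,0.002],-1],
    [[-0.03,0.71,-0.7],[0.001,-0.001,0.002],-1],
    [[-0.03,0.71,-0.7],[0.001,-0.001,0.002],-1],
  ],
)

```text
t: 4.85
ee_pos: [0.4332, 0.3838, 0.1422]
ee_rot: [18.5, 89.9, 13.2]
contact_force: [0.0, 0.1, -0.9]
finger_gap: 1.002
```

```bash
python3 go.py .4315 .3845 .074 84.75;  python3 - <<'E'
from h import *
p,d=capture('top');crop('t',p,'pics/t4.png',150,260,290,365,5);p,d=capture('scene');crop('t',p,'pics/s4.png',220,200,380,320,5)
E
```

```text
pos [0.4332 0.3838 0.1422] yang 84.68 shift [-0.021  0.009 -0.853] turn [-0.0001  0.0003  0.0004] F [ 0.   0.1 -0.9] gap 1.002 t 4.85
```

View pics/t4.png

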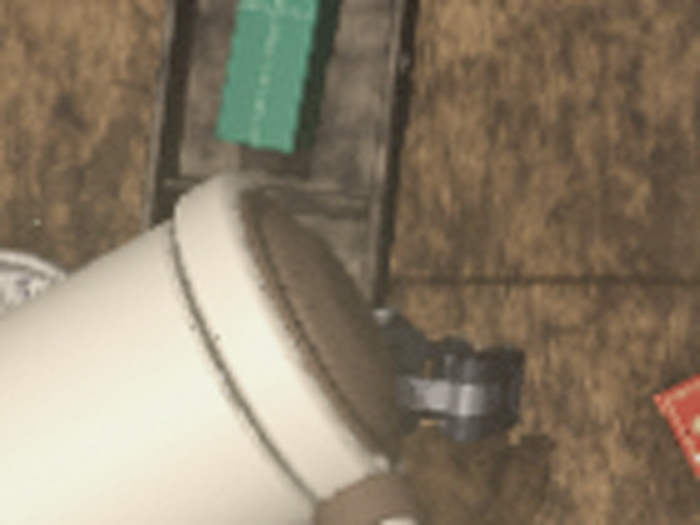

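View pics/s4.png

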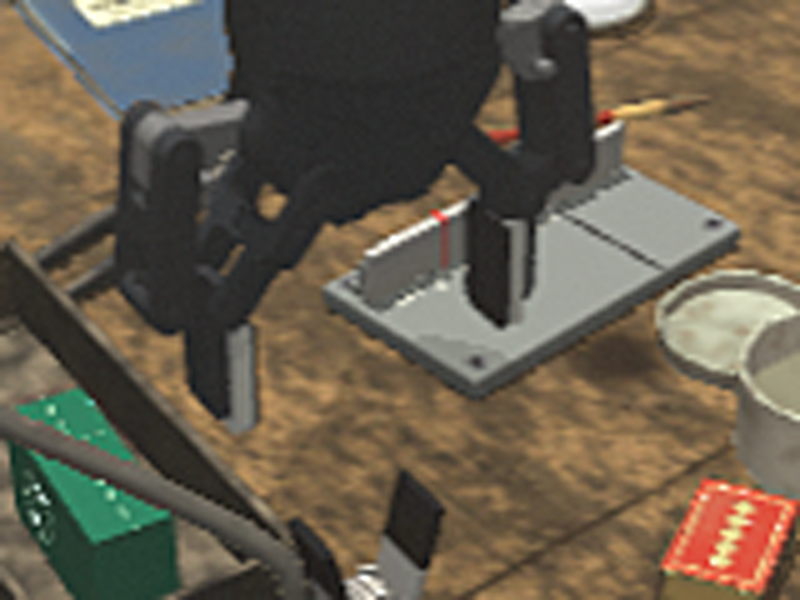

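Emit:
servo_tool(
  commands=[
    [[-0.02,0.01,-0.4],[0,0,0],-1],
    [[-0.02,0.01,-0.7],[0,0,0],-1],
    [[-0.02,0.01,-0.85],[0,0,0],-1],
    [[-0.02,0.01,-0.85],[0,0,0],-1],
  ],
)

```text
t: 5.45
ee_pos: [0.4315, 0.3845, 0.0745]
ee_rot: [32.5, 89.9, 27.2]
contact_force: [-0.5, 0.4, 0.7]
finger_gap: 0.998
```

```bash
python3 go.py .4315 .3845 .074 84.75;  python3 - <<'E'
from h import *
p,d=capture('scene');crop('t',p,'pics/s5.png',220,220,380,340,5)
E
```

```text
pos [0.4315 0.3845 0.0745] yang 84.67 shift [-0.     0.    -0.006] turn [-0.0001  0.0003  0.0005] F [-0.5  0.4  0.7] gap 0.998 t 5.45
```

View pics/s5.png

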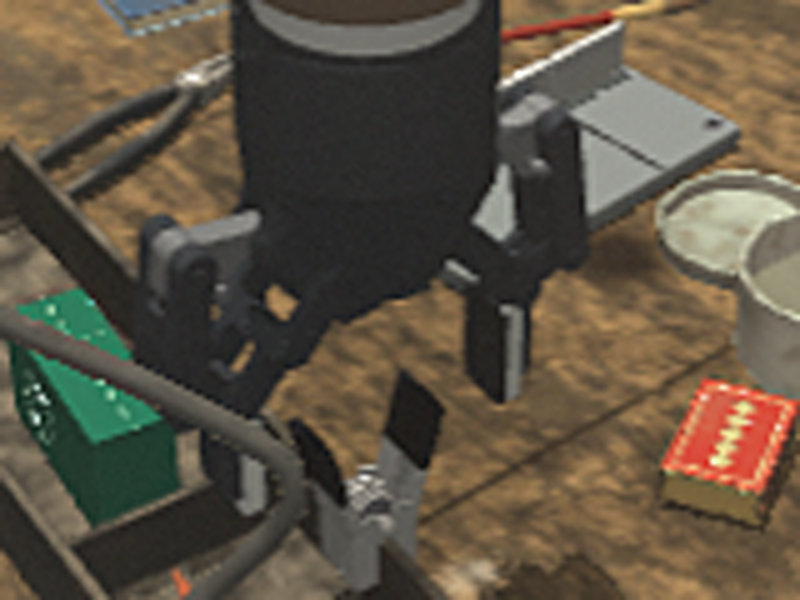

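Emit:
servo_tool(
  commands=[
    [[0,0,0],[0,0,0],0],
    [[0,0,0],[0,0,0],0],
    [[0,0,0],[0,0,0],0.1],
    [[0,0,0],[0,0,0],0.1],
  ],
)

```text
t: 6.0
ee_pos: [0.4332, 0.3855, 0.0772]
ee_rot: [33.7, 89.7, 28.3]
contact_force: [-0.8, -0.4, 7.4]
finger_gap: 0.452
```

```bash
python3 go.py .4315 .3845 .074 84.75;  python3 - <<'E'
from h import *
p,d=capture('scene');crop('t',p,'pics/s6.png',250,240,350,340,7)
p,d=capture('top');crop('t',p,'pics/t6.png',190,290,260,350,10)
E
```

```text
pos [0.4332 0.3855 0.0772] yang 84.68 shift [-0.021 -0.013 -0.04 ] turn [-0.0008  0.0015  0.0004] F [-0.8 -0.4  7.4] gap 0.452 t 6.0
```

View pics/s6.png

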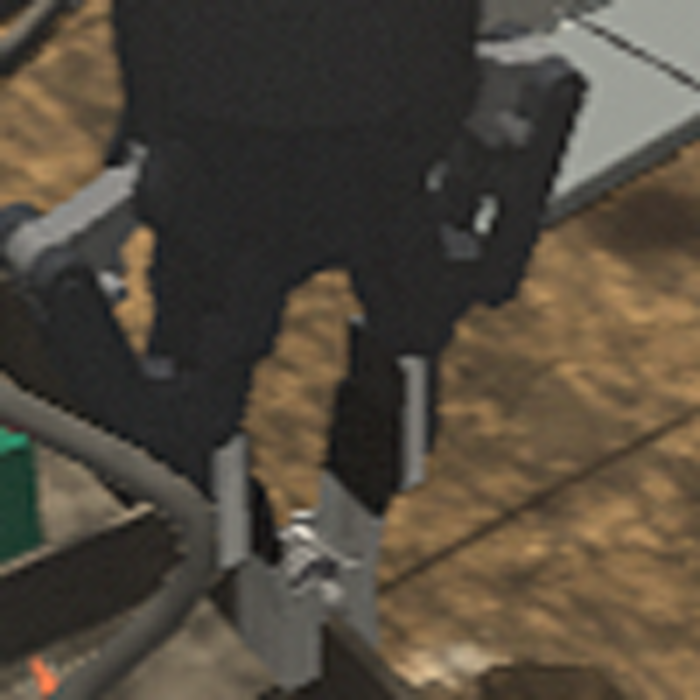

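Emit:
servo_tool(
  commands=[
    [[0,0,0],[0,0,0],0.3],
    [[0,0,0],[0,0,0],0.45],
    [[0,0,0],[0,0,0],0.7],
    [[0,0,0],[0,0,0],1],
    [[0,0,0],[0,0,0],1],
    [[0,0,0],[0,0,0],1],
  ],
)

```text
t: 6.85
ee_pos: [0.4355, 0.3867, 0.0801]
ee_rot: [32.0, 89.3, 26.7]
contact_force: [-0.2, -1.7, 10.3]
finger_gap: 0.262
```

```bash
python3 go.py .4315 .3845 .074 84.75;  python3 - <<'E'
from h import *
p,d=capture('scene');crop('t',p,'pics/s7.png',250,240,350,340,7)
E
```

```text
pos [0.4355 0.3867 0.0801] yang 84.7 shift [-0.05  -0.027 -0.077] turn [-0.0016  0.0032  0.0003] F [-0.2 -1.7 10.3] gap 0.262 t 6.85
```

View pics/s7.png

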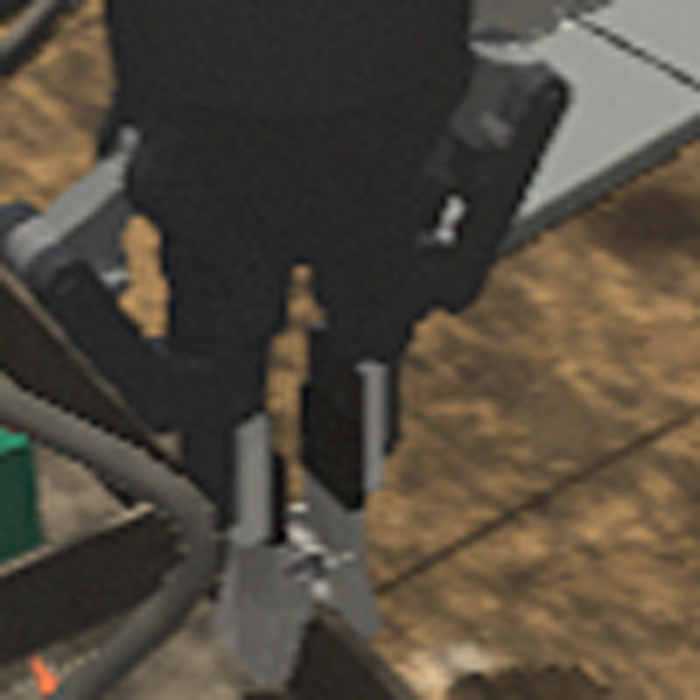

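Emit:
servo_tool(
  commands=[
    [[0,0,0.1],[0,0,0],1],
    [[0,0,0.3],[0,0,0],1],
    [[0,0,0.6],[0,0,0],1],
    [[0,0,1],[0,0,0],1],
    [[0,0,1],[0,0,0],1],
    [[0,0,1],[0,0,0],1],
  ],
)

```text
t: 7.65
ee_pos: [0.4349, 0.3864, 0.1594]
ee_rot: [31.8, 89.4, 26.5]
contact_force: [-0.6, -1.2, -1.2]
finger_gap: 0.261
```

```bash
python3 go.py .4315 .3845 .17 84.75;  python3 - <<'E'
from h import *
p,d=capture('scene');crop('t',p,'pics/s8.png',250,200,350,300,7)
print(camera_info('scene')['R'].T@-camera_info('scene')['t'])
E
```

```text
pos [0.4349 0.3864 0.1594] yang 84.7 shift [-0.043 -0.023  0.132] turn [-0.0014  0.0029  0.0003] F [-0.6 -1.2 -1.2] gap 0.261 t 7.65
[-0.00345561  0.7198149   0.55184655]
```

View pics/s8.png

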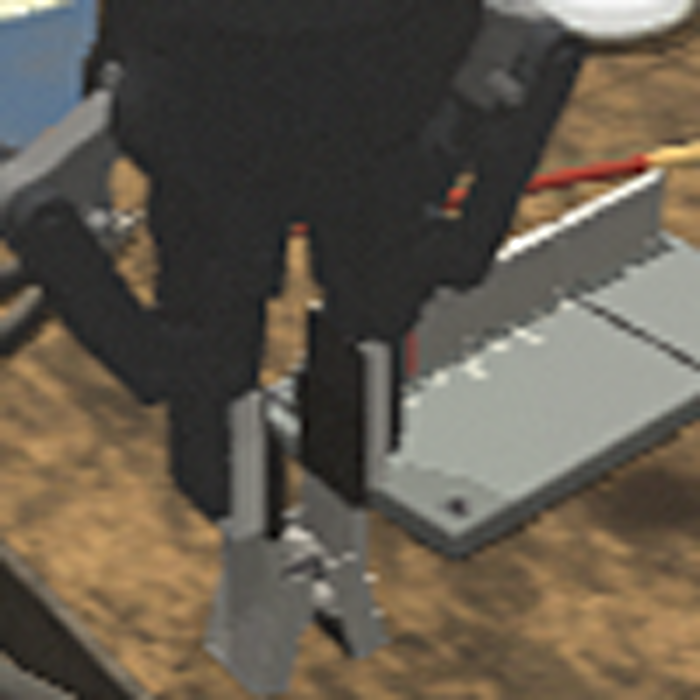

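```bash
cat > clipoff.py <<'E'
from h import *
from scipy.spatial.transform import Rotation as R
def off(u,v,dy):
    o=get_obs();M=R.from_euler('xyz',o['ee_rot'],degrees=True).as_matrix()
    O,d=ray('scene',u,v);n=M[:,1];p0=o['ee_pos']+dy*n
    P=O+d*((p0-O)@n)/(d@n);return (M.T@(P-o['ee_pos']))*1000
E
python3 - <<'E'
from clipoff import *
def S(x,y):return (x+.5)/7-.5+250,(y+.5)/7-.5+200
print('axle near end',off(*S(322,597),0))
print('axle far?',off(*S(290,530),0))
for c,dy in [((278,697),.012),((205,650),.012),((278,697),.0175),((205,650),.0175),((270,545),.012),((232,520),.02),((370,505),-.012),((385,640),-.012),((345,655),-.012)]:print(c,dy,off(*S(*c),dy))
E
```

```text
axle near end [ 3.54952467e+01 -3.20270027e-14 -1.21432309e+01]
axle far? [ 2.57311284e+01 -5.67278209e-14  3.89236986e-01]
(278, 697) 0.012 [ 56.56673757  12.         -13.48640756]
(205, 650) 0.012 [64.57487504 12.         16.75478375]
(278, 697) 0.0175 [ 47.74004142  17.5        -22.28841721]
(205, 650) 0.0175 [55.59173436 17.5         7.36199145]
(270, 545) 0.012 [ 17.41857236  12.         -10.82804174]
(232, 520) 0.02 [ 8.73836522 20.         -9.06926626]
(370, 505) -0.012 [ 16.11602363 -12.         -12.08938568]
(385, 640) -0.012 [ 48.24593933 -12.         -18.46077138]
(345, 655) -0.012 [ 63.13332102 -12.          -2.99892535]
```

Emit:
servo_tool(
  commands=[
    [[0.2,-0.2,0],[0,0,-0.04],1],
    [[0.6,-0.6,0],[0,0,-0.09],1],
    [[1,-0.95,0.05],[0,0,-0.15],1],
    [[1,-0.95,0.05],[-0.001,0.003,-0.2],1],
    [[1,-0.95,0.05],[-0.001,0.003,-0.224],1],
  ],
)

```text
t: 8.32
ee_pos: [0.5142, 0.3092, 0.1609]
ee_rot: [-100.7, 89.7, -146.5]
contact_force: [-0.4, -0.0, -1.2]
finger_gap: 0.261
```

Emit:
servo_tool(
  commands=[
    [[0.2,-0.2,0],[0,0,-0.04],1],
    [[0.6,-0.6,0],[0,0,-0.09],1],
    [[1,-0.95,0],[0,0,-0.15],1],
    [[1,-0.95,0],[0,0,-0.2],1],
    [[1,-0.95,0],[0,0,-0.224],1],
    [[1,-0.95,0],[0,0,-0.224],1],
  ],
)

```text
t: 9.07
ee_pos: [0.5933, 0.2329, 0.1591]
ee_rot: [-94.3, 89.5, 179.5]
contact_force: [0.1, 0.4, -1.1]
finger_gap: 0.261
```

```bash
python3 go.py .6033 .223 .12 4
```

```text
pos [0.5933 0.2329 0.1591] yang 3.84 shift [ 0.125 -0.124 -0.489] turn [-0.     -0.0026  0.0009] F [ 0.1  0.4 -1.1] gap 0.261 t 9.07
```

Emit:
servo_tool(
  commands=[
    [[0.12,-0.12,-0.2],[0,0,0],1],
    [[0.125,-0.125,-0.49],[0,-0.003,0.001],1],
    [[0.125,-0.125,-0.49],[0,-0.003,0.001],1],
    [[0.125,-0.125,-0.49],[0,-0.003,0.001],1],
  ],
)

```text
t: 9.57
ee_pos: [0.6035, 0.2227, 0.1199]
ee_rot: [81.3, 89.9, -4.7]
contact_force: [-0.3, -0.3, -0.1]
finger_gap: 0.262
```

```bash
python3 go.py .6033 .223 .12 4;  python3 - <<'E'
from h import *
p,d=capture('scene');crop('t',p,'pics/s9.png',270,190,370,290,8)
p,d=capture('top');crop('t',p,'pics/t9.png',270,200,390,290,6)
E
```

```text
pos [0.6035 0.2227 0.1199] yang 4.03 shift [-0.003  0.004  0.002] turn [ 0.      0.0003 -0.0002] F [-0.3 -0.3 -0.1] gap 0.262 t 9.57
```

View pics/s9.png

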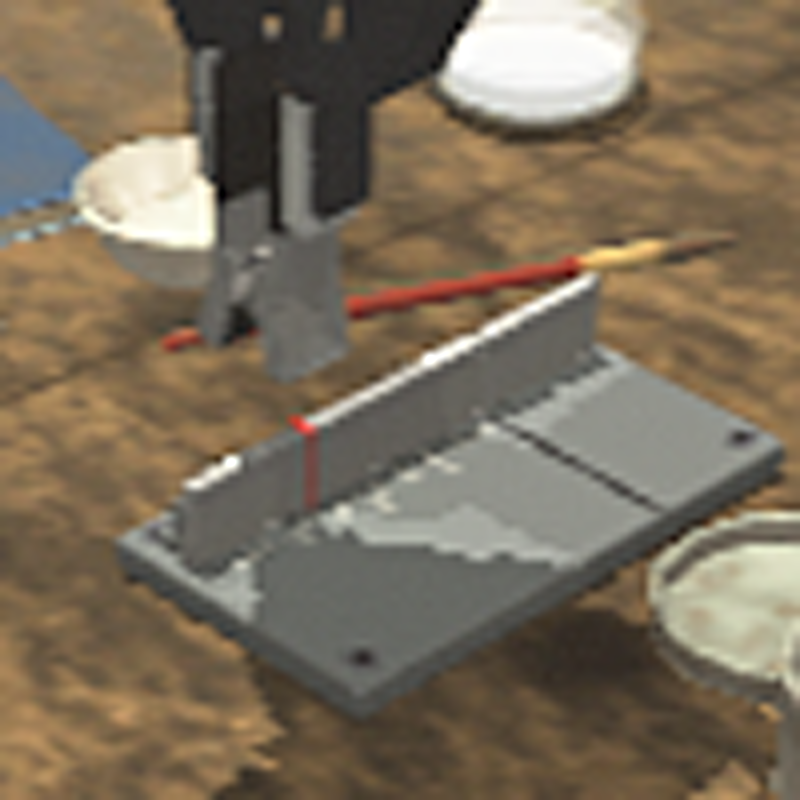

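View pics/t9.png

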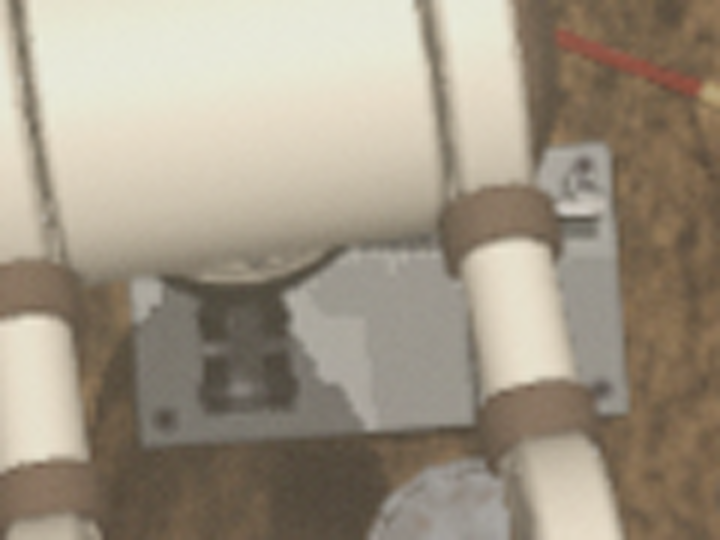

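```bash
python3 - <<'E'
from clipoff import *
def S(x,y):return (x+.5)/8-.5+270,(y+.5)/8-.5+190
for dy in(-.0145,-.016,-.0175,-.019):
  print(dy,'R',off(*S(348,352),dy).round(1),'L',off(*S(276,382),dy).round(1))
for dy in (-.012,-.013,-.015):print('top of front face near tail R',off(*S(350,225),dy).round(1),off(*S(366,205),dy).round(1))
print('axle',off(*S(243,298),0).round(1),off(*S(262,250),0).round(1))
print('pad left edge',off(*S(283,215),-.011).round(1),off(*S(312,228),-.011).round(1),off(*S(312,228),-.018).round(1),off(*S(366,205),-.018).round(1))
E
```

```text
-0.0145 R [ 59.2 -14.5  10.5] L [ 57.4 -14.5 -14. ]
-0.016 R [ 57.9 -16.    9. ] L [ 56.1 -16.  -15.4]
-0.0175 R [ 56.6 -17.5   7.6] L [ 54.8 -17.5 -16.9]
-0.019 R [ 55.2 -19.    6.1] L [ 53.5 -19.  -18.3]
top of front face near tail R [ 24.7 -12.   12.8] [ 21.1 -12.   18.2]
top of front face near tail R [ 23.9 -13.   11.8] [ 20.3 -13.   17.2]
top of front face near tail R [ 22.2 -15.    9.9] [ 18.7 -15.   15.2]
axle [ 40.9   0.  -11.6] [29.7  0.  -5.4]
pad left edge [ 13.8 -11.   -8.8] [ 21.2 -11.    0.9] [ 15.6 -18.   -5.9] [ 16.2 -18.   12.2]
```

Emit:
servo_tool(
  commands=[
    [[0,0,-0.15],[0,0,0],1],
    [[0,0,-0.3],[0,0,0],1],
    [[0,0,-0.42],[0,0,0],1],
    [[0,0,-0.42],[0,0,0],1],
  ],
)

```text
t: 10.18
ee_pos: [0.603, 0.2228, 0.0856]
ee_rot: [19.2, 90.0, -66.8]
contact_force: [0.9, -0.2, -0.4]
finger_gap: 0.259
```

```bash
python3 go.py .6033 .2225 .073 4;  python3 - <<'E'
from h import *
p,d=capture('scene');crop('t',p,'pics/s10.png',270,190,370,290,8)
E
```

```text
pos [0.603  0.2228 0.0856] yang 4.03 shift [ 0.004 -0.004 -0.158] turn [ 0.0001  0.     -0.0002] F [ 0.9 -0.2 -0.4] gap 0.259 t 10.18
```

View pics/s10.png

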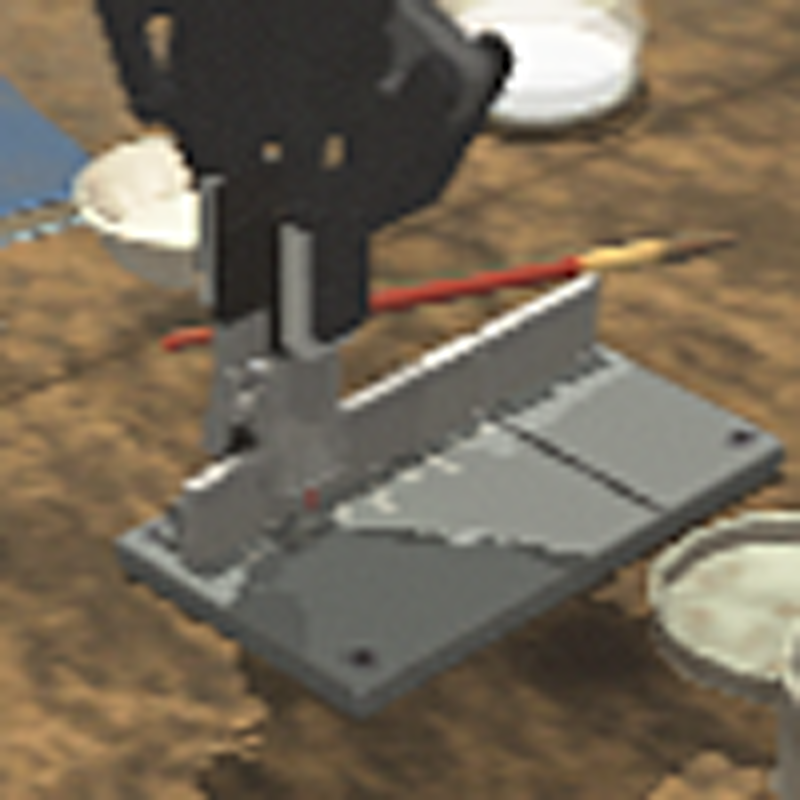

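Emit:
servo_tool(
  commands=[
    [[0,0,-0.07],[0,0,0],1],
    [[0,0,-0.13],[0,0,0],1],
    [[0,0,-0.16],[0,0,0],1],
    [[0,0,-0.16],[0,0,0],1],
  ],
)

```text
t: 10.72
ee_pos: [0.604, 0.223, 0.0757]
ee_rot: [83.3, 89.9, -2.7]
contact_force: [-4.7, -0.8, 11.4]
finger_gap: 0.262
```

```bash
python3 go.py .6033 .2225 .073 4;  python3 - <<'E'
from h import *
p,d=capture('scene');crop('t',p,'pics/s11.png',270,190,370,290,8)
E
```

```text
pos [0.604  0.223  0.0757] yang 4.05 shift [-0.008 -0.006 -0.034] turn [ 0.      0.0006 -0.0003] F [-4.7 -0.8 11.4] gap 0.262 t 10.72
```

View pics/s11.png

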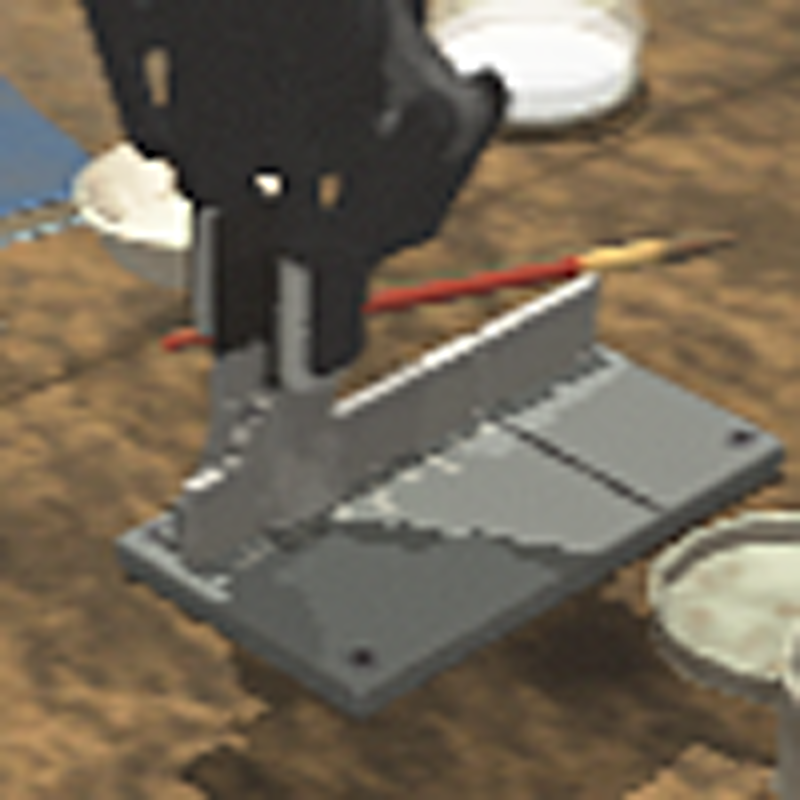

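Emit:
servo_tool(
  commands=[
    [[-0.01,0,-0.03],[0,0,0],0.4],
    [[-0.01,0,-0.03],[0,0,0],0.3],
    [[-0.01,0,-0.03],[0,0,0],0.2],
    [[-0.01,0,-0.03],[0,0,0],0.1],
    [[-0.01,0,-0.03],[0,0,0],0],
    [[-0.01,0,-0.03],[0,0,0],-0.2],
    [[-0.01,0,-0.03],[0,0,0],-0.5],
    [[-0.01,0,-0.03],[0,0,0],-0.5],
  ],
)

```text
t: 11.78
ee_pos: [0.6032, 0.223, 0.0734]
ee_rot: [85.1, 89.9, -0.9]
contact_force: [-0.2, 0.2, 0.4]
finger_gap: 0.75
```

```bash
python3 go.py .6033 .2225 .073 4;  python3 - <<'E'
from h import *
p,d=capture('scene');crop('t',p,'pics/s12.png',270,190,370,290,8)
E
```

```text
pos [0.6032 0.223  0.0734] yang 4.05 shift [ 0.001 -0.006 -0.005] turn [ 0.      0.0006 -0.0003] F [-0.2  0.2  0.4] gap 0.75 t 11.78
```

View pics/s12.png

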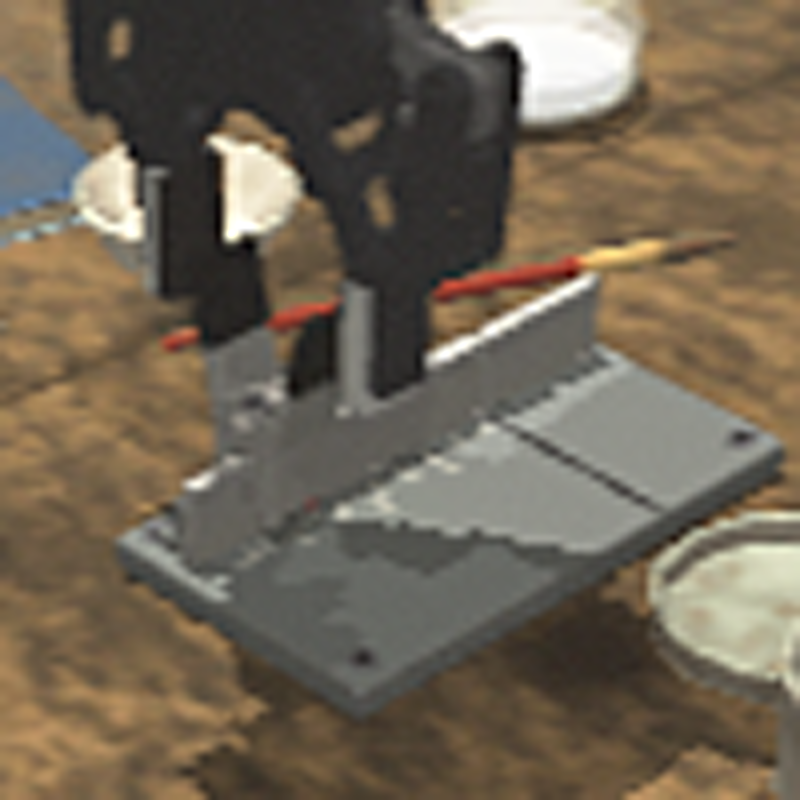

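Emit:
servo_tool(
  commands=[
    [[0,0,0.3],[0,0,0],-0.5],
    [[0,0,0.8],[0,0,0],-0.5],
    [[0,0,1],[0,0,0],-0.5],
    [[0,0,1],[0,0,0],-0.5],
  ],
)

```text
t: 12.32
ee_pos: [0.604, 0.2231, 0.1545]
ee_rot: [90.4, 89.7, 4.5]
contact_force: [-0.2, -0.1, -1.9]
finger_gap: 0.749
```

Emit:
servo_tool(
  commands=[
    [[-0.3,0.5,0.1],[0,0,0.04],-0.5],
    [[-0.38,0.9,0.1],[0,0,0.1],-0.4],
    [[-0.38,1,0.1],[0,0,0.15],-0.3],
    [[-0.38,1,0.1],[0,0,0.2],-0.2],
  ],
)

```text
t: 12.82
ee_pos: [0.5721, 0.3037, 0.1599]
ee_rot: [144.1, 89.9, 94.5]
contact_force: [-1.0, -0.7, 0.0]
finger_gap: 0.601
```

```bash
python3 go.py .5422 .4195 .12 80.6;  python3 - <<'E'
from h import *
p,d=capture('scene');crop('t',p,'pics/s13.png',270,190,370,290,8);np.savez('scene13.npz',p=p,d=d)
p,d=capture('top');crop('t',p,'pics/t13.png',280,215,385,285,7);np.savez('top13.npz',p=p,d=d)
E
```

```text
pos [0.5721 0.3037 0.1599] yang 40.43 shift [-0.373  1.447 -0.499] turn [-0.0006 -0.0003  0.2232] F [-1.  -0.7  0. ] gap 0.601 t 12.82
```

View pics/s13.png

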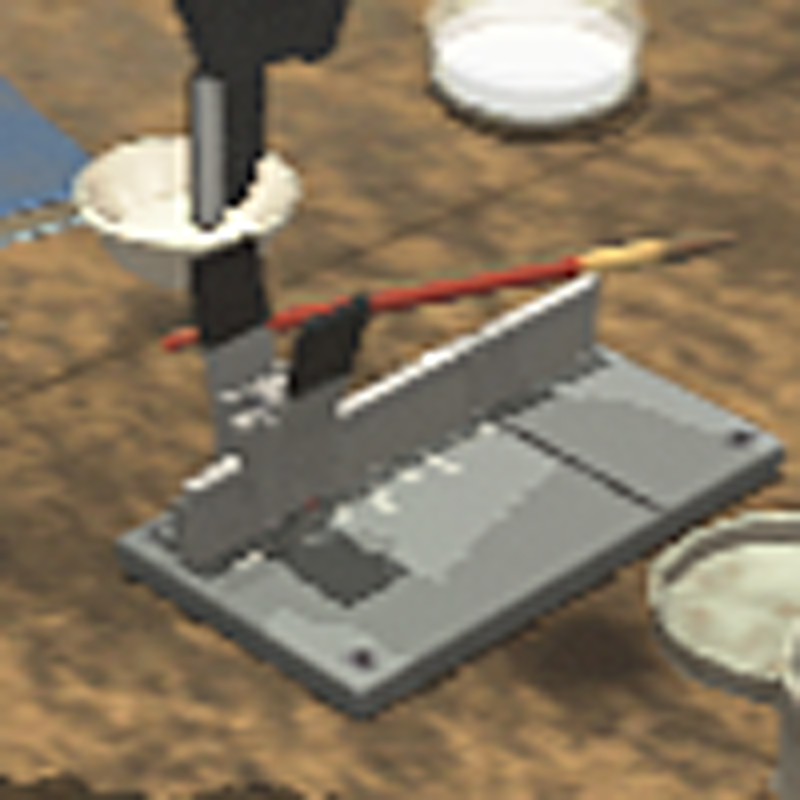

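View pics/t13.png

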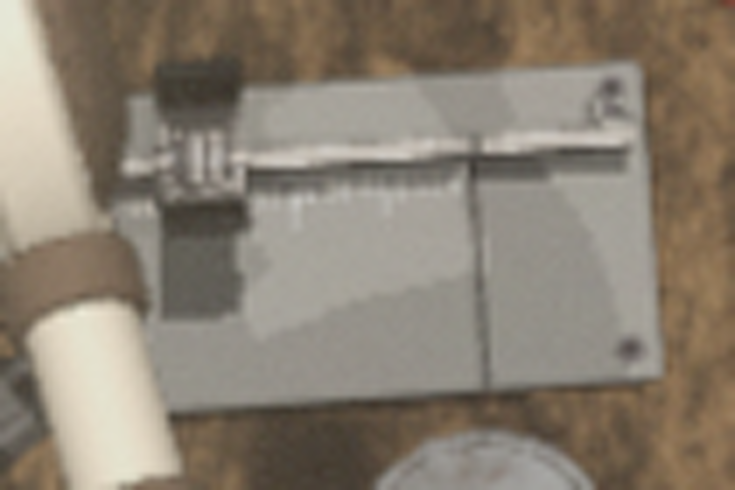

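```bash
python3 - <<'E'
from h import *
def T2(x,y):return (x+.5)/7-.5+280,(y+.5)/7-.5+215
for z in(.040,.044):print(onz('top',*T2(158,165),z).round(4),onz('top',*T2(243,165),z).round(4))
print('tails back',onz('top',*T2(200,62),.08).round(4),onz('top',*T2(203,228),.08).round(4))
for x in (158,238):print('tail back side',onz('top',*T2(x,75),.078).round(4))
print('front tail',onz('top',*T2(163,315),.01).round(4))
print(onz('top',*T2(237,160),.034))
E
```

```text
[0.601  0.2367 0.04  ] [0.6012 0.2137 0.04  ]
[0.6006 0.2367 0.044 ] [0.6008 0.2137 0.044 ]
tails back [0.6246 0.2253 0.08  ] [0.5811 0.224  0.08  ]
tail back side [0.6213 0.2363 0.078 ]
tail back side [0.6215 0.2153 0.078 ]
front tail [0.5618 0.2354 0.01  ]
[0.60306667 0.21532026 0.034     ]
```

Emit:
servo_tool(
  commands=[
    [[-0.1,0.5,0],[0,0,0.05],-0.1],
    [[-0.3,1,0],[0,0,0.1],0],
    [[-0.37,1,0],[0,0,0.15],0],
    [[-0.37,1,0],[0,0,0.2],0],
    [[-0.37,1,0],[0,0,0.223],0],
  ],
)

```text
t: 13.55
ee_pos: [0.542, 0.3826, 0.1584]
ee_rot: [-175.3, 89.8, 174.9]
contact_force: [0.2, 1.4, 0.2]
finger_gap: 0.501
```

Emit:
servo_tool(
  commands=[
    [[0,0.2,-0.2],[0,0,0],0],
    [[0,0.44,-0.5],[0,0,0],0],
    [[0,0.44,-0.7],[0,0,0],0],
    [[0,0.44,-0.7],[0,0,0],0],
  ],
)

```text
t: 14.05
ee_pos: [0.5406, 0.4164, 0.0997]
ee_rot: [-153.6, 89.5, -163.4]
contact_force: [0.1, -0.3, -0.5]
finger_gap: 0.497
```

```bash
python3 go.py .5422 .419 .05 80.6;  python3 - <<'E'
from h import *
p,d=capture('scene');crop('t',p,'pics/s14.png',180,180,320,340,5)
E
```

```text
pos [0.5406 0.4164 0.0997] yang 80.12 shift [ 0.02   0.032 -0.621] turn [ 0.0008 -0.0025  0.0027] F [ 0.1 -0.3 -0.5] gap 0.497 t 14.05
```

View pics/s14.png

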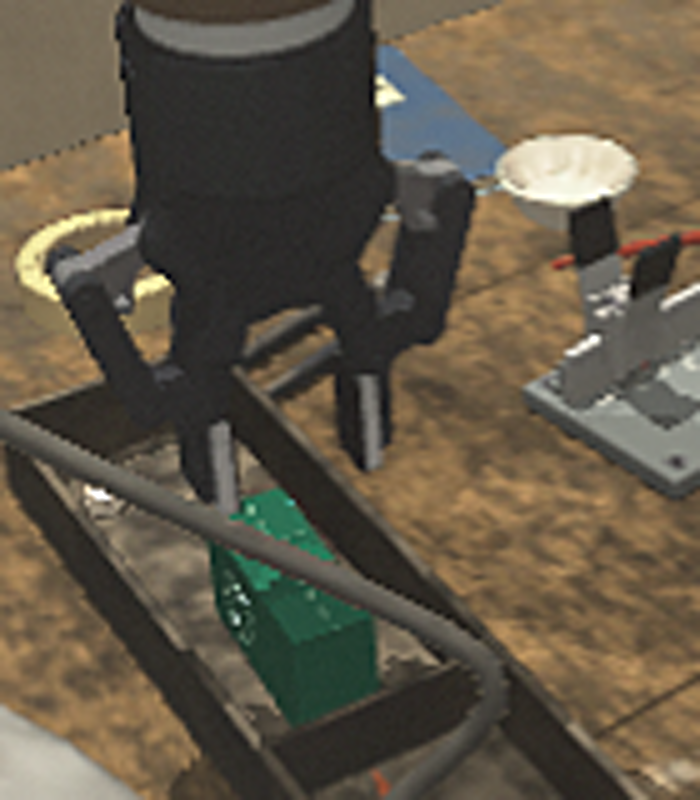

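Emit:
servo_tool(
  commands=[
    [[0.02,0.032,-0.15],[0.001,-0.0025,0.003],0],
    [[0.02,0.032,-0.3],[0.001,-0.0025,0.003],0],
    [[0.02,0.032,-0.45],[0.001,-0.0025,0.003],0],
    [[0.02,0.032,-0.62],[0.001,-0.0025,0.003],0],
    [[0.02,0.032,-0.62],[0.001,-0.0025,0.003],0],
  ],
)

```text
t: 14.72
ee_pos: [0.5421, 0.4187, 0.0497]
ee_rot: [138.5, 90.0, 129.2]
contact_force: [-0.7, -0.0, -0.2]
finger_gap: 0.497
```

```bash
python3 go.py .5422 .419 .05 80.6;  python3 - <<'E'
from h import *
p,d=capture('scene');crop('t',p,'pics/s15.png',200,220,300,320,7)
E
```

```text
pos [0.5421 0.4187 0.0497] yang 80.65 shift [0.002 0.003 0.004] turn [-0.0002 -0.0002 -0.0003] F [-0.7 -0.  -0.2] gap 0.497 t 14.72
```

View pics/s15.png

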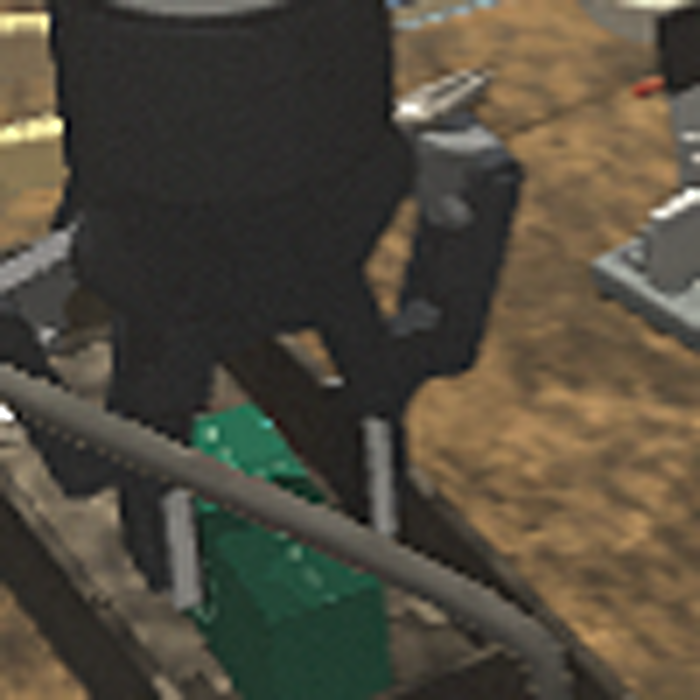

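Fingers straddle the block with no contact. I close now.

Emit:
servo_tool(
  commands=[
    [[0,0,0],[0,0,0],0.3],
    [[0,0,0],[0,0,0],0.5],
    [[0,0,0],[0,0,0],1],
    [[0,0,0],[0,0,0],1],
    [[0,0,0],[0,0,0],1],
  ],
)

```text
t: 15.4
ee_pos: [0.5434, 0.4195, 0.0519]
ee_rot: [50.3, 89.8, 41.0]
contact_force: [-0.2, 0.3, 5.7]
finger_gap: 0.333
```

Emit:
servo_tool(
  commands=[
    [[0,0,0.1],[0,0,0],1],
    [[0,0,0.3],[0,0,0],1],
    [[0,0,0.6],[0,0,0],1],
    [[0,0,1],[0,0,0],1],
    [[0,0,1],[0,0,0],1],
    [[0,0,1],[0,0,0],1],
  ],
)

```text
t: 16.15
ee_pos: [0.5428, 0.4192, 0.1309]
ee_rot: [58.0, 89.9, 48.6]
contact_force: [-0.9, 0.6, -2.5]
finger_gap: 0.333
```

```bash
python3 go.py .5422 .419 .05 80.6;  python3 - <<'E'
from h import *
p,d=capture('scene');crop('t',p,'pics/s16.png',200,190,310,300,7)
E
```

```text
pos [0.5428 0.4192 0.1309] yang 80.66 shift [-0.008 -0.002 -1.012] turn [-0.0005  0.0005 -0.0003] F [-0.9  0.6 -2.5] gap 0.333 t 16.15
```

View pics/s16.png

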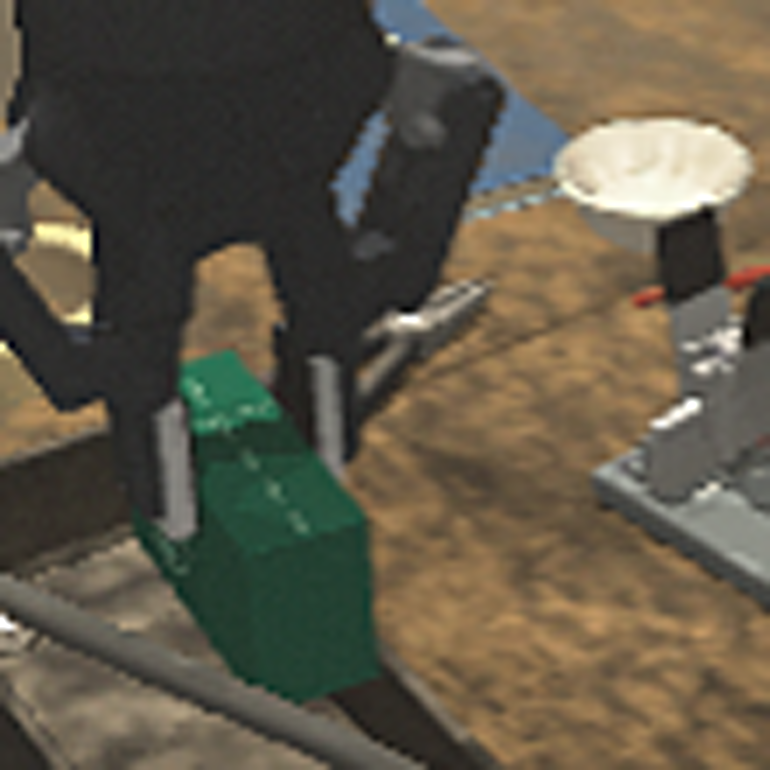

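Emit:
servo_tool(
  commands=[
    [[0,-0.1,0.3],[0,0,0],1],
    [[0.1,-0.4,0.5],[0,0,-0.05],1],
    [[0.2,-0.8,0.5],[0,0,-0.1],1],
    [[0.2,-0.9,0.5],[0,0,-0.15],1],
  ],
)

```text
t: 16.7
ee_pos: [0.5593, 0.3448, 0.1714]
ee_rot: [53.0, 89.9, 16.2]
contact_force: [-0.2, 0.6, -1.3]
finger_gap: 0.335
```

Emit:
servo_tool(
  commands=[
    [[0,-0.3,0],[0,0,-0.05],1],
    [[0.1,-0.7,0],[0,0,-0.1],1],
    [[0.2,-1,0],[0,0,-0.15],1],
    [[0.2,-1,0],[0,0,-0.15],1],
  ],
)

```text
t: 17.2
ee_pos: [0.576, 0.2629, 0.1723]
ee_rot: [50.6, 89.9, -13.3]
contact_force: [-0.2, 0.1, -1.4]
finger_gap: 0.336
```

Emit:
servo_tool(
  commands=[
    [[0,-0.3,0],[0,0,-0.05],1],
    [[0,-0.7,0],[0,0,-0.1],1],
    [[0,-1,0],[0,0,-0.126],1],
    [[0,-1,0],[0,0,-0.126],1],
  ],
)

```text
t: 17.7
ee_pos: [0.576, 0.1822, 0.1729]
ee_rot: [56.3, 89.9, -30.2]
contact_force: [0.1, 0.3, -0.4]
finger_gap: 0.331
```

```bash
python3 go.py .5816 .1634 .1 4
```

```text
pos [0.576  0.1822 0.1729] yang 3.45 shift [ 0.07  -0.235 -0.911] turn [0.0003 0.0006 0.0031] F [ 0.1  0.3 -0.4] gap 0.331 t 17.7
```

Emit:
servo_tool(
  commands=[
    [[0.07,-0.235,0],[0,0,0.003],1],
    [[0.07,-0.235,-0.4],[0,0.001,0.003],1],
    [[0.07,-0.235,-0.8],[0,0.001,0.003],1],
    [[0.07,-0.235,-0.95],[0,0.001,0.003],1],
    [[0.07,-0.235,-0.95],[0,0.001,0.003],1],
  ],
)

```text
t: 18.32
ee_pos: [0.5811, 0.1642, 0.0965]
ee_rot: [-73.4, 89.8, -159.3]
contact_force: [-0.2, 0.5, -1.3]
finger_gap: 0.329
```

```bash
python3 go.py .5816 .1634 .06 4;  python3 - <<'E'
from h import *
p,d=capture('scene');crop('t',p,'pics/s17.png',270,170,390,290,6)
E
```

```text
pos [0.5811 0.1642 0.0965] yang 4.09 shift [ 0.006 -0.01  -0.457] turn [ 0.0003 -0.0008 -0.0005] F [-0.2  0.5 -1.3] gap 0.329 t 18.32
```

View pics/s17.png

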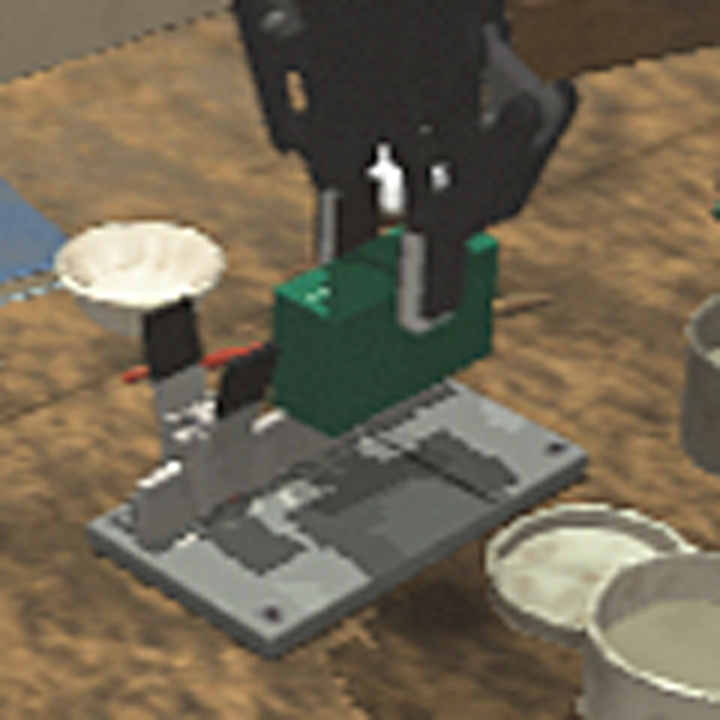

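```bash
python3 - <<'E'
from clipoff import *
def S(x,y):return (x+.5)/6-.5+270,(y+.5)/6-.5+170
print('front bottom +y',off(*S(338,436),-.015).round(1),'front bottom -y',off(*S(492,352),-.015).round(1))
print('front top +y',off(*S(333,318),-.015).round(1),'front top -y',off(*S(498,237),-.015).round(1),'back top +y',off(*S(276,292),.015).round(1))
E
```

```text
front bottom +y [ 48.1 -15.  -37. ] front bottom -y [ 47.2 -15.   39. ]
front top +y [  1.1 -15.  -41.2] front top -y [  1.3 -15.   38. ] back top +y [  5.8  15.  -37.3]
```

Emit:
servo_tool(
  commands=[
    [[0,0,-0.2],[0,-0.001,0],1],
    [[0,0,-0.4],[0,-0.001,0],1],
    [[0,0,-0.475],[0,-0.001,0],1],
    [[0,0,-0.475],[0,-0.001,0],1],
  ],
)

```text
t: 18.88
ee_pos: [0.5814, 0.164, 0.0588]
ee_rot: [45.7, 89.9, -40.2]
contact_force: [0.3, -0.2, -0.7]
finger_gap: 0.332
```

```bash
python3 go.py .5893 .1634 .058 4
```

```text
pos [0.5814 0.164  0.0588] yang 4.07 shift [ 0.098 -0.008 -0.01 ] turn [ 0.0003  0.0004 -0.0004] F [ 0.3 -0.2 -0.7] gap 0.332 t 18.88
```

Emit:
servo_tool(
  commands=[
    [[0.04,0,-0.01],[0,0,0],1],
    [[0.08,0.005,-0.01],[0,0,0],1],
    [[0.1,0.007,-0.01],[0,0,0],1],
    [[0.1,0.007,-0.01],[0,0,0],1],
  ],
)

```text
t: 19.38
ee_pos: [0.5896, 0.1646, 0.0581]
ee_rot: [47.4, 89.9, -38.5]
contact_force: [-1.1, -0.5, -1.6]
finger_gap: 0.337
```

```bash
python3 go.py .5893 .1734 .058 4
```

```text
pos [0.5896 0.1646 0.0581] yang 4.07 shift [-0.003  0.11  -0.001] turn [ 0.0003  0.0004 -0.0004] F [-1.1 -0.5 -1.6] gap 0.337 t 19.38
```

Emit:
servo_tool(
  commands=[
    [[0.025,0,0],[0,0,0],1],
    [[0.025,0,0],[0,0,0],1],
    [[0.025,0,0],[0,0,0],1],
  ],
)

```text
t: 19.75
ee_pos: [0.5898, 0.1645, 0.0575]
ee_rot: [-69.0, 89.8, -154.9]
contact_force: [-5.8, -0.6, 0.9]
finger_gap: 0.333
```

```bash
python3 go.py .5893 .1734 .058 4
```

```text
pos [0.5898 0.1645 0.0575] yang 4.11 shift [-0.007  0.111  0.007] turn [ 0.0005 -0.001  -0.0006] F [-5.8 -0.6  0.9] gap 0.333 t 19.75
```

Emit:
servo_tool(
  commands=[
    [[0.015,0.04,0.003],[0,0,0],1],
    [[0.01,0.09,0.003],[0,0,0],1],
    [[0.01,0.09,0.003],[0,0,0],1],
    [[0.01,0.09,0.003],[0,0,0],1],
  ],
)

```text
t: 20.25
ee_pos: [0.5894, 0.1711, 0.0573]
ee_rot: [-70.1, 89.6, -156.0]
contact_force: [-5.0, -2.3, 1.7]
finger_gap: 0.335
```

```bash
python3 go.py .5893 .1734 .058 4; python3 - <<'E'
from h import *
p,d=capture('scene');crop('t',p,'pics/s18.png',270,170,390,290,6)
E
```

```text
pos [0.5894 0.1711 0.0573] yang 4.14 shift [-0.001  0.028  0.008] turn [ 0.0009 -0.002  -0.0008] F [-5.  -2.3  1.7] gap 0.335 t 20.25
```

View pics/s18.png

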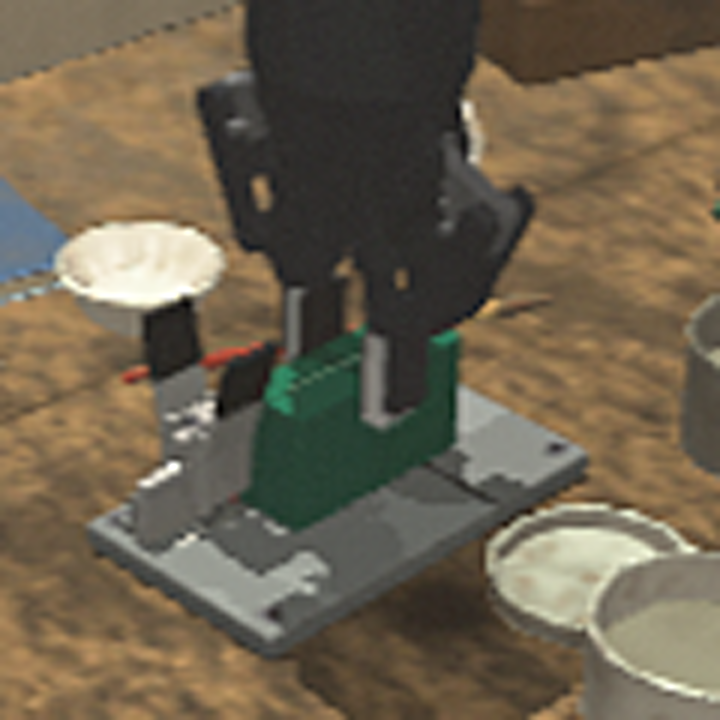

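Emit:
servo_tool(
  commands=[
    [[0.012,0.02,0.003],[0,0,0],1],
    [[0.012,0.025,0.003],[0,0,0],1],
    [[0.012,0.025,0.003],[0,0,0],1],
  ],
)

```text
t: 20.68
ee_pos: [0.5894, 0.172, 0.0574]
ee_rot: [-64.8, 89.4, -150.6]
contact_force: [-4.4, -4.8, 2.6]
finger_gap: 0.335
```

```bash
python3 go.py .5893 .1734 .058 4
```

```text
pos [0.5894 0.172  0.0574] yang 4.17 shift [-0.002  0.017  0.007] turn [ 0.0016 -0.0029 -0.0009] F [-4.4 -4.8  2.6] gap 0.335 t 20.68
```

Emit:
servo_tool(
  commands=[
    [[0.012,0.018,0.004],[0.001,-0.002,0],1],
    [[0.012,0.02,0.004],[0.001,-0.002,0],1],
    [[0.012,0.02,0.004],[0.001,-0.002,0],1],
    [[0.012,0.02,0.004],[0.001,-0.002,0],1],
  ],
)

```text
t: 21.18
ee_pos: [0.5894, 0.1722, 0.0574]
ee_rot: [-55.8, 89.6, -141.6]
contact_force: [-4.7, -5.7, 2.2]
finger_gap: 0.334
```

```bash
python3 go.py .5893 .1734 .058 4; python3 - <<'E'
from h import *
p,d=capture('scene');crop('t',p,'pics/s19.png',275,200,355,280,9)
p,d=capture('top');crop('t',p,'pics/t19.png',280,215,385,285,7)
E
```

```text
pos [0.5894 0.1722 0.0574] yang 4.19 shift [-0.001  0.015  0.008] turn [ 0.0015 -0.0019 -0.0011] F [-4.7 -5.7  2.2] gap 0.334 t 21.18
```

View pics/s19.png

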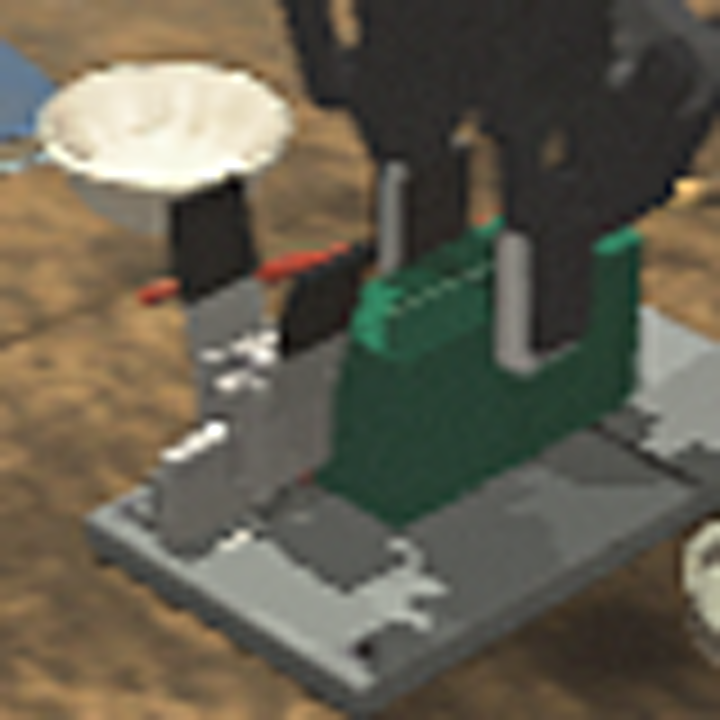

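View pics/t19.png

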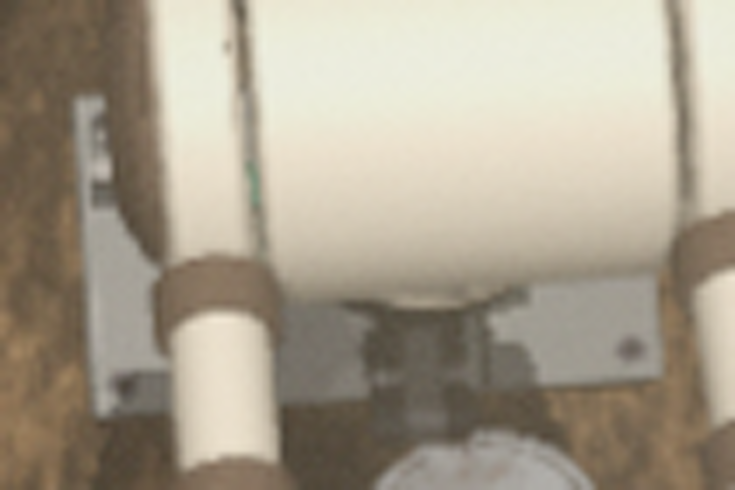

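Emit:
servo_tool(
  commands=[
    [[0.015,0.025,0.007],[0.001,-0.002,0],1],
    [[0.015,0.027,0.007],[0.001,-0.002,0],1],
    [[0.015,0.027,0.007],[0.001,-0.002,0],1],
    [[0.015,0.027,0.007],[0.001,-0.002,0],1],
    [[0.015,0.027,0.007],[0.001,-0.002,0],1],
  ],
)

```text
t: 21.9
ee_pos: [0.5893, 0.1728, 0.0574]
ee_rot: [-41.5, 89.7, -127.3]
contact_force: [-5.6, -5.4, 0.4]
finger_gap: 0.334
```

```bash
python3 go.py .5893 .1734 .058 4; python3 - <<'E'
from h import *
p,d=capture('scene');crop('t',p,'pics/s20.png',275,200,355,280,9)
a=np.load('scene13.npz')['p'];cv2.imwrite('pics/cmp.png',np.hstack([cv2.resize(q[215:270,285:325,::-1],None,fx=9,fy=9,interpolation=cv2.INTER_CUBIC) for q in(a,p)]))
# tail/clip shift between views: phase correlation on back tail region
g=[cv2.cvtColor(q,cv2.COLOR_RGB2GRAY).astype(np.float32)[222:250,292:306] for q in(a,p)]
print(cv2.phaseCorrelate(*[np.ascontiguousarray(x) for x in g]))
E
```

```text
pos [0.5893 0.1728 0.0574] yang 4.23 shift [0.    0.007 0.008] turn [ 0.0015 -0.0011 -0.0013] F [-5.6 -5.4  0.4] gap 0.334 t 21.9
((-0.023759922915401965, 0.08803381456136172), 0.9568077013227675)
```

View pics/cmp.png

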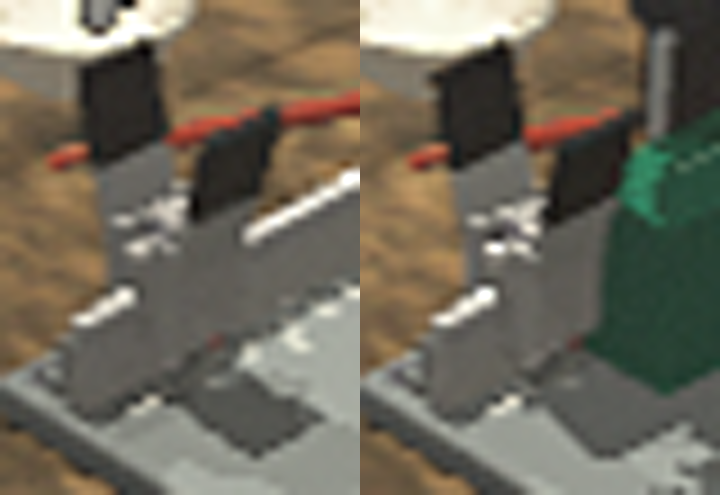

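Emit:
servo_tool(
  commands=[
    [[0.018,0.024,0.006],[0.001,-0.001,-0.001],1],
    [[0.018,0.024,0.006],[0.001,-0.001,-0.001],1],
    [[0.018,0.024,0.006],[0.001,-0.001,-0.001],1],
    [[0.018,0.024,0.006],[0.001,-0.001,-0.001],1],
  ],
)

```text
t: 22.45
ee_pos: [0.5892, 0.1729, 0.0573]
ee_rot: [-47.5, 89.6, -133.4]
contact_force: [-5.6, -6.9, 2.9]
finger_gap: 0.338
```

```bash
python3 go.py .5893 .1734 .058 4; python3 - <<'E'
from h import *
p,d=capture('scene');np.savez('scene21.npz',p=p,d=d);crop('t',p,'pics/s21.png',285,215,335,275,10)
a=np.load('scene13.npz')['p']
g=[cv2.cvtColor(q,cv2.COLOR_RGB2GRAY).astype(np.float32)[222:250,292:306] for q in(a,p)]
print(cv2.phaseCorrelate(*[np.ascontiguousarray(x) for x in g]))
g=[cv2.cvtColor(q,cv2.COLOR_RGB2GRAY).astype(np.float32)[225:262,292:312] for q in(a,p)]
print(cv2.phaseCorrelate(*[np.ascontiguousarray(x) for x in g]))
print(get_obs()['contact_force'])
E
```

```text
pos [0.5892 0.1729 0.0573] yang 4.09 shift [0.001 0.006 0.008] turn [ 0.0016 -0.0015 -0.0005] F [-5.6 -6.9  2.9] gap 0.338 t 22.45
((0.06580321485049812, 0.07123882381911883), 0.9400920579168531)
((-0.4607386258244901, 0.09885834197558196), 0.9811635571718216)
[-4.43654848 -6.7951558   2.61235304]
```

View pics/s21.png

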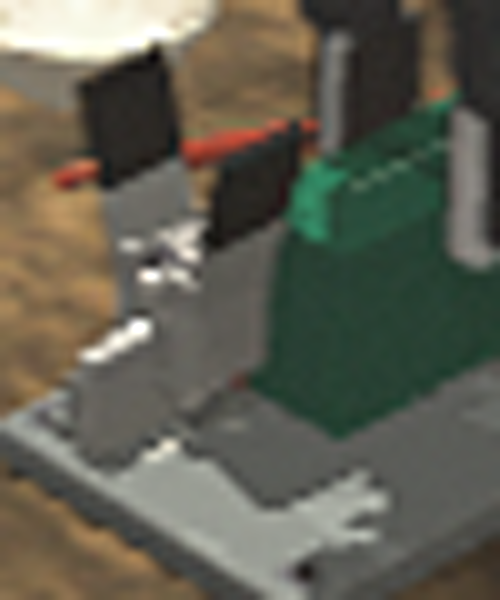

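```bash
python3 -c "
from bench import *
print(job_done()); o=get_obs(); print(o['t'],o['contact_force'],o['ee_pos'],o['finger_gap'])"
```

```text
the job is handed in; nothing more can be done
None
the job is handed in; nothing more can be done
```

I handed the job in at about 22.5 s of the 72 s allowed. The clip is on the fence at the red line, and the wax block is held in the corner against both. `job_done()` gives no verdict, so the points below are my own checks.

- **Clip:** I squeezed it off the tray rim, lifted it and pushed it down over the fence until it bottomed at about 11 N. I then let it go and lifted the fingers clear of it. The top camera put its hinge about 10.5 mm left of the line; the goal was 11 mm, with 6 to 16 mm allowed.
- **Block:** I gripped it across its 30 mm width and turned it to the fence direction. Then I lowered it to the plate and pressed it first against the fence, then along it into the clip. The last tool force was about 4.4 to 5.6 N towards the fence and 6.8 N towards the clip. The force along the fence had been 2.3 N while sliding and rose to 6.8 N with almost no further movement, so the clip probably takes about 4 N of it. The tool was about 0.1° off the fence direction I measured (4°) and within about 0.4° of vertical.
- **Disagreement:** I compared the clip's image before and after pressing. A patch on its rear tail showed almost no shift (0.1 px or less). A larger patch, which also takes in changed shadows, showed about 0.5 px, or up to 1 mm. Either would keep it within the limits; the last picture still shows the line right beside the clip.
- **Not measured:** I could not read the contact forces on the fence and the clip separately. I also did not re-measure the lamp; the arm never worked near it.

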